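# Make up a hardware order on the packing board

## Task

Clear the polishing bars off the packing board into the grey tray, then look which cabinet pull lies on the red plate, brass or steel: that is the order, so stack every case with a lid of that colour, lid up, in one square column inside the white rectangle on the board, lengthwise with it. Lay the ordered pull flat, bow up, lengthwise on the middle of the top case, and after that press the green call button fully down. Leave the other cases standing where they are on the bench and the other pull where it lies at the blue plate, and do not disturb the other things lying about.

Things in the scene. Friction and masses are not known exactly. Their poses are not given: they have to be found in the camera images.
- board: fixed wooden packing board, 140 (x) x 110 (y) x 6 mm, with a white rectangle painted round its middle, 104 x 72 mm over centre lines, that frames one case; origin at the middle of its underside, x along the long side
- board_mark (a point): middle of the white rectangle, on the board's upper face (6 mm above the bench); axes as the board's
- tray: fixed grey open plastic tray, 110 (x) x 150 (y) x 25 mm high outside, walls 4 mm, floor 4 mm; origin at the middle of its underside
- order_plate: fixed red plate, 130 (x) x 80 (y) x 4 mm, flat on the bench; the pull that lies on it is the one ordered; origin at the middle of its underside
- sample_mat: fixed blue plate, 130 (x) x 80 (y) x 4 mm, flat on the bench; the pull that is not ordered lies on it; red and blue plate may stand either way round; origin at the middle of its underside
- call_top (a point): top of the green call button (36 mm wide, in a fixed black housing), at rest 22 mm above the bench; it presses straight down 6 mm against a spring of about 5 N when fully down
- call (a joint): how far the call button is pressed, in m: 0 at rest, 0.006 fully down; it springs back
- brass_case0: closed dark case of fittings with a brass-yellow lid, 96 (x) x 64 (y) x 40 mm high, about 0.25 kg, loose on the bench; origin at the middle of its underside, z up through the lid; may be absent (2 or 3 of each lid colour are present)
- brass_case1: closed dark case of fittings with a brass-yellow lid, 96 (x) x 64 (y) x 40 mm high, about 0.25 kg, loose on the bench; origin at the middle of its underside, z up through the lid; may be absent (2 or 3 of each lid colour are present)
- brass_case2: closed dark case of fittings with a brass-yellow lid, 96 (x) x 64 (y) x 40 mm high, about 0.25 kg, loose on the bench; origin at the middle of its underside, z up through the lid; may be absent (2 or 3 of each lid colour are present)
- brass_pull: brass-yellow cabinet pull: base plate 100 (x) x 30 (y) x 5 mm, on it a bow along x, a round bar 13 mm thick with its centre line 28 mm above the underside and level over the middle 60 mm (34.5 mm high overall), 0.14 kg; origin at the middle of its underside
- steel_case0: closed dark case of fittings with a silver-grey steel lid, 96 (x) x 64 (y) x 40 mm high, about 0.25 kg, loose on the bench; origin at the middle of its underside, z up through the lid; may be absent (2 or 3 of each lid colour are present)
- steel_case1: closed dark case of fittings with a silver-grey steel lid, 96 (x) x 64 (y) x 40 mm high, about 0.25 kg, loose on the bench; origin at the middle of its underside, z up through the lid; may be absent (2 or 3 of each lid colour are present)
- steel_case2: closed dark case of fittings with a silver-grey steel lid, 96 (x) x 64 (y) x 40 mm high, about 0.25 kg, loose on the bench; origin at the middle of its underside, z up through the lid; may be absent (2 or 3 of each lid colour are present)
- steel_pull: silver-grey steel cabinet pull: base plate 100 (x) x 30 (y) x 5 mm, on it a bow along x, a round bar 13 mm thick with its centre line 28 mm above the underside and level over the middle 60 mm (34.5 mm high overall), 0.14 kg; origin at the middle of its underside
- bar0: red-brown bar of polishing compound, 90 (x) x 34 (y) x 30 mm high, 0.15 kg, lying on the packing board at the start; origin at the middle of its underside; may be absent (1 or 2 bars are present)
- bar1: cream-white bar of polishing compound, 90 (x) x 34 (y) x 30 mm high, 0.15 kg, lying on the packing board at the start; origin at the middle of its underside; may be absent (1 or 2 bars are present)
- tumbler: steel tumbler 66 mm wide, 100 mm high, lying about on the bench: a bystander, to be left alone; origin at its underside
- mallet: hammer, 240 mm long, lying about on the bench: a bystander, to be left alone; origin at its underside
- blank0: dark wooden blank, 150 x 30 x 22 mm, lying about on the bench: a bystander, to be left alone; origin at its underside
- blank1: dark wooden blank, 150 x 30 x 22 mm, lying about on the bench: a bystander, to be left alone; origin at its underside
- polish: jar of polish, 60 mm wide, 110 mm high, lying about on the bench: a bystander, to be left alone; origin at its underside

How it is judged:
On the way, in this order (a step that is already met when the one before it is completed fails the run):
1. every polishing bar lies in the tray (x of bar0 in the frame of tray between -0.05 and 0.05 m and y of bar0 in the frame of tray between -0.07 and 0.07 m and height (world z) of each of bar0, bar1 below 0.03 m and linear speed of each of bar0, bar1 below 0.02 m/s and x of bar1 in the frame of tray between -0.05 and 0.05 m and y of bar1 in the frame of tray between -0.07 and 0.07 m), for 0.2 s.
2. all cases with lids of the ordered finish stand in one square column in the white rectangle (((horizontal distance between steel_pull and sample_mat below 0.08 m and distance of steel_pull from where it was at the start of the episode below 0.07 m and height (world z) of steel_pull below 0.02 m and horizontal distance between each of brass_case0, brass_case1, brass_case2 and board_mark below 0.015 m and angle between each of brass_case0, brass_case1, brass_case2's own z axis and vertical below 0.06 rad and angle between the x axis of each of brass_case0, brass_case1, brass_case2 and the x axis of board, either way round below 0.15 rad and z of each of brass_case0, brass_case1, brass_case2 in the frame of board below 0.1 m and linear speed of each of brass_case0, brass_case1, brass_case2 below 0.02 m/s and horizontal distance between each of brass_case1, brass_case2 and brass_case0 below 0.012 m and horizontal distance between brass_case2 and brass_case1 below 0.012 m) or (horizontal distance between brass_pull and sample_mat below 0.08 m and distance of brass_pull from where it was at the start of the episode below 0.07 m and height (world z) of brass_pull below 0.02 m and horizontal distance between each of steel_case0, steel_case1, steel_case2 and board_mark below 0.015 m and angle between each of steel_case0, steel_case1, steel_case2's own z axis and vertical below 0.06 rad and angle between the x axis of each of steel_case0, steel_case1, steel_case2 and the x axis of board, either way round below 0.15 rad and z of each of steel_case0, steel_case1, steel_case2 in the frame of board below 0.1 m and linear speed of each of steel_case0, steel_case1, steel_case2 below 0.02 m/s and horizontal distance between each of steel_case1, steel_case2 and steel_case0 below 0.012 m and horizontal distance between steel_case2 and steel_case1 below 0.012 m))), for 0.3 s.
3. the ordered pull lies lengthwise on top of the column ((((horizontal distance between steel_pull and sample_mat below 0.08 m and distance of steel_pull from where it was at the start of the episode below 0.07 m and height (world z) of steel_pull below 0.02 m and horizontal distance between each of brass_case0, brass_case1, brass_case2 and board_mark below 0.015 m and angle between each of brass_case0, brass_case1, brass_case2's own z axis and vertical below 0.06 rad and angle between the x axis of each of brass_case0, brass_case1, brass_case2 and the x axis of board, either way round below 0.15 rad and z of each of brass_case0, brass_case1, brass_case2 in the frame of board below 0.1 m and linear speed of each of brass_case0, brass_case1, brass_case2 below 0.02 m/s and horizontal distance between each of brass_case1, brass_case2 and brass_case0 below 0.012 m) and (horizontal distance between brass_case2 and brass_case1 below 0.012 m and horizontal distance between brass_pull and board_mark below 0.022 m and angle between brass_pull's own z axis and vertical below 0.1 rad and angle between the x axis of brass_pull and the x axis of board, either way round below 0.3 rad and linear speed of brass_pull below 0.02 m/s and z of brass_pull in the frame of brass_case0 above 0.035 m and z of brass_pull in the frame of brass_case1 above 0.035 m and z of brass_pull in the frame of brass_case2 above 0.035 m)) or ((horizontal distance between brass_pull and sample_mat below 0.08 m and distance of brass_pull from where it was at the start of the episode below 0.07 m and height (world z) of brass_pull below 0.02 m and horizontal distance between each of steel_case0, steel_case1, steel_case2 and board_mark below 0.015 m and angle between each of steel_case0, steel_case1, steel_case2's own z axis and vertical below 0.06 rad and angle between the x axis of each of steel_case0, steel_case1, steel_case2 and the x axis of board, either way round below 0.15 rad and z of each of steel_case0, steel_case1, steel_case2 in the frame of board below 0.1 m and linear speed of each of steel_case0, steel_case1, steel_case2 below 0.02 m/s and horizontal distance between each of steel_case1, steel_case2 and steel_case0 below 0.012 m) and (horizontal distance between steel_case2 and steel_case1 below 0.012 m and horizontal distance between steel_pull and board_mark below 0.022 m and angle between steel_pull's own z axis and vertical below 0.1 rad and angle between the x axis of steel_pull and the x axis of board, either way round below 0.3 rad and linear speed of steel_pull below 0.02 m/s and z of steel_pull in the frame of steel_case0 above 0.035 m and z of steel_pull in the frame of steel_case1 above 0.035 m and z of steel_pull in the frame of steel_case2 above 0.035 m)))), for 0.3 s.
4. the call button is pressed fully down (value of joint call above 0.0045 m), for 0.05 s.
At the end, for the whole second after the job is handed in: Bars in the tray. Ordered cases upright in one column, each within 15 mm of the rectangle's middle, 12 mm of each other, 0.15 rad of the board. Ordered pull on top, within 22 mm, 0.3 rad. Other cases upright on the bench, moved under 100 mm, other pull under 70 mm. Button up, all at rest (all of step 1 and value of joint call below 0.002 m and (((horizontal distance between steel_pull and sample_mat below 0.08 m and distance of steel_pull from where it was at the start of the episode below 0.07 m and height (world z) of steel_pull below 0.02 m and height (world z) of each of steel_case0, steel_case1, steel_case2 below 0.015 m and angle between each of steel_case0, steel_case1, steel_case2's own z axis and vertical below 0.1 rad and distance of each of steel_case0, steel_case1, steel_case2 from where it was at the start of the episode below 0.1 m and horizontal distance between each of steel_case0, steel_case1, steel_case2 and board above 0.09 m and horizontal distance between brass_case0 and board_mark below 0.015 m and angle between brass_case0's own z axis and vertical below 0.06 rad and angle between the x axis of brass_case0 and the x axis of board, either way round below 0.15 rad and z of brass_case0 in the frame of board below 0.1 m and linear speed of brass_case0 below 0.02 m/s) and (horizontal distance between each of brass_case1, brass_case2 and board_mark below 0.015 m and angle between each of brass_case1, brass_case2's own z axis and vertical below 0.06 rad and angle between the x axis of each of brass_case1, brass_case2 and the x axis of board, either way round below 0.15 rad and z of each of brass_case1, brass_case2 in the frame of board below 0.1 m and linear speed of each of brass_case1, brass_case2, brass_pull below 0.02 m/s and horizontal distance between each of brass_case1, brass_case2 and brass_case0 below 0.012 m and horizontal distance between brass_case2 and brass_case1 below 0.012 m and horizontal distance between brass_pull and board_mark below 0.022 m and angle between brass_pull's own z axis and vertical below 0.1 rad and angle between the x axis of brass_pull and the x axis of board, either way round below 0.3 rad and z of brass_pull in the frame of brass_case0 above 0.035 m and z of brass_pull in the frame of brass_case1 above 0.035 m and z of brass_pull in the frame of brass_case2 above 0.035 m)) or ((horizontal distance between brass_pull and sample_mat below 0.08 m and distance of brass_pull from where it was at the start of the episode below 0.07 m and height (world z) of brass_pull below 0.02 m and height (world z) of each of brass_case0, brass_case1, brass_case2 below 0.015 m and angle between each of brass_case0, brass_case1, brass_case2's own z axis and vertical below 0.1 rad and distance of each of brass_case0, brass_case1, brass_case2 from where it was at the start of the episode below 0.1 m and horizontal distance between each of brass_case0, brass_case1, brass_case2 and board above 0.09 m and horizontal distance between steel_case0 and board_mark below 0.015 m and angle between steel_case0's own z axis and vertical below 0.06 rad and angle between the x axis of steel_case0 and the x axis of board, either way round below 0.15 rad and z of steel_case0 in the frame of board below 0.1 m and linear speed of steel_case0 below 0.02 m/s) and (horizontal distance between each of steel_case1, steel_case2 and board_mark below 0.015 m and angle between each of steel_case1, steel_case2's own z axis and vertical below 0.06 rad and angle between the x axis of each of steel_case1, steel_case2 and the x axis of board, either way round below 0.15 rad and z of each of steel_case1, steel_case2 in the frame of board below 0.1 m and linear speed of each of steel_case1, steel_case2, steel_pull below 0.02 m/s and horizontal distance between each of steel_case1, steel_case2 and steel_case0 below 0.012 m and horizontal distance between steel_case2 and steel_case1 below 0.012 m and horizontal distance between steel_pull and board_mark below 0.022 m and angle between steel_pull's own z axis and vertical below 0.1 rad and angle between the x axis of steel_pull and the x axis of board, either way round below 0.3 rad and z of steel_pull in the frame of steel_case0 above 0.035 m and z of steel_pull in the frame of steel_case1 above 0.035 m and z of steel_pull in the frame of steel_case2 above 0.035 m)))); the robot touches nothing.
It fails at once if a bystander (tumbler, mallet, wooden blanks, polish jar) is displaced by more than 40 mm (distance of any of tumbler, mallet, blank0, blank1, polish from where it was at the start of the episode above 0.04 m).
Of bar0, bar1 only 1 to 2 are there at a start; the rules pass over those that are not, and their reading is None.
Of brass_case0, brass_case1, brass_case2 only 2 to 3 are there at a start; the rules pass over those that are not, and their reading is None.
Of steel_case0, steel_case1, steel_case2 only 2 to 3 are there at a start; the rules pass over those that are not, and their reading is None.
At some moment in a run one of brass_pull, steel_pull, brass_case0, steel_case0 may be knocked a few centimetres aside while the robot is not near it.
It also fails if it takes over 210 s, if anything falls off the work surface, if the arm or the gripper's body presses on something with over 40 N, if the wrist force passes 120 N, or if a joint passes its speed limit or range.

## Robot

A 7-joint arm with a two-finger parallel gripper is mounted at the origin on the work surface. World frame = base frame: x ahead of the robot, y to its left, z up, the work surface at z = 0. Lengths are in m, angles in rad, forces in N, time in s.
With the tool pointing down it reaches from about 0.425 to 0.825 m from the base axis. Payload 3.6 kg.
Tool frame: the origin (TCP) lies at the very end of the fingers, on their centre line; the grasp point (between the pads) lies 19 mm behind it; y points along the fingers, z is the direction in which the jaws open and shut, and the axes are right-handed (so a half turn about y gives the same grasp; the last joint's range is limited). The gripper opens to 93 mm and grips with 3 to 60 N. Pads are 15 mm wide; open, the fingers measure 128 mm over their backs; the gripper's body (75 mm by 188 mm) begins 65 mm behind the grasp point.
Start: joints at [1.129, 0.615, -0.013, 1.423, 0.008, 1.103, -0.04], TCP at [0.262, -0.595, 0.219] pointing down, gripper open.
Joint ranges: [-3.12, 3.12], [-0.3, 2.06], [-1.34, 1.32], [0.26, 2.42], [-1.36, 4.5], [0.01, 1.98], [-2.84, 2.84]. Speed limits (rad/s): [2.79, 2.79, 3.14, 3.14, 3.14, 3.14, 3.14].

## Interface

Orientations are given as a 3x3 rotation matrix whose columns are the frame's x, y, z axes.
In Python, from cell import robot gives the robot as it stands.
- The arm moves only by the shell command python3 -m pendant 'ROWS' [FORCE]. ROWS is JSON, a list of rows, each a list of 7 numbers: the shift along the tool's x, y, z in units of 40 mm (1.0 is 40 mm), then the turn, a rotation vector about the tool's x, y, z in units of 10 degrees (1.0 is 10 degrees), then the opening, from -1 (shut) to 1 (fully open). A call has 1 to 8 rows; each row shifts and turns the commanded pose from where the row before left it, along the tool's axes as they then stand; what a row does not reach is not made up. A row lasts 1/8 s, in which the tool goes at most 62.5 mm and 10.7 degrees, less where a joint would pass 70% of its speed; a pose out of reach is approached as far as the arm can. A call is refused whole if a number of a shift passes 1 or a number of a turn 1, either way. A call with a gripper value outside its range is refused whole. The fingers move at their own pace and stop on an object; FORCE is the grip in N (left out, the last holds). Time passes only in rows, so rows that do not move let the fingers close. It gives the time, the measured TCP pose, the force and the opening at its end, in the units of the state.
- robot.get_obs(): the state, without advancing time (a new reading comes with each control period).
- robot.capture(name): name is "scene" or "top"; returns the picture (480x640x3 uint8, red, green, blue); there is no depth.
- robot.camera_info(name): a dict with "camera_matrix" (3x3 intrinsics, pixels), "extrinsics" (4x4, takes a point from world to camera coordinates). Camera axes: x right, y down, z forward; pixel columns grow to the right and rows downward; lengths in m; the calibration is good to about 2 mm. A picture is of the moment at which its call begins. camera_info takes no time and is no camera call.
- robot.finish_job(): hands the job in, once; it reports no verdict.
The state is a dict: "time_s": time; "qpos": joint angles; "dq": joint speeds; "joint_torque": joint torques, N m; "tool_pos": TCP position; "eef_rot": TCP orientation; "contact_force": force on the tool from outside, world axes, zero at the start; "moment": the same for the moment, N m; "grip_width": opening from 0.0 (shut) to 1.0 (fully open).
Only numpy, scipy, OpenCV 4.12 (cv2) and the standard library are available. Lean on these libraries where they do the work, as an engineer would, in place of code of your own. Each camera call takes 0.05 s, during which the arm holds its last target.

## Working session

There is one attempt and no reset: what is moved stays moved. The work goes in short steps, Python scripts to look and compute and a shell command to move; the robot and the scene stay as the last step left them, time stands still between calls to the robot, and variables do not carry over. Pictures are saved under pics/ and viewed, and the job is handed in when it is done.

```bash
ls; mkdir -p pics
python3 - <<'E'
from cell import robot
import cv2
o=robot.get_obs()
for k,v in o.items(): print(k,v)
for n in("scene","top"):
    cv2.imwrite(f"pics/{n}0.png",robot.capture(n)[:,:,::-1]); print(robot.camera_info(n))
E
```

```text
pics
time_s 0.0
qpos [ 1.12952109  0.61592771 -0.01263839  1.42489306  0.00810291  1.1033727
 -0.04042654]
dq [ 4.37444569e-04 -8.41302598e-04 -3.44329864e-03  4.09481282e-05
  8.46693641e-04 -4.54972660e-04  1.08038614e-03]
joint_torque [ 3.64601806e-05 -4.58940804e+01  2.09147134e-01 -1.65747768e+01
 -6.09881384e-02  2.03468464e-02  2.49275918e-04]
tool_pos [ 0.26164177 -0.59415692  0.21747752]
eef_rot [[-9.15183030e-01 -1.05199078e-03  4.03037114e-01]
 [-4.03038486e-01  2.32373741e-03 -9.15180080e-01]
 [ 2.62085830e-05 -9.99996747e-01 -2.55063781e-03]]
contact_force [-0.12837034  0.52683924  1.05249328]
moment [-0.02963491 -0.0034104   0.03400196]
grip_width 1.0011226392476318
{'camera_matrix': array([[524.42629807,   0.        , 318.61705663],
       [  0.        , 524.42629807, 241.90039787],
       [  0.        ,   0.        ,   1.        ]]), 'extrinsics': array([[ 0.73889011,  0.67376535, -0.00903654, -0.42125367],
       [ 0.50750846, -0.56528498, -0.65029843, -0.29456056],
       [-0.44325677,  0.47591296, -0.7596251 ,  1.36011326],
       [ 0.        ,  0.        ,  0.        ,  1.        ]])}
{'camera_matrix': array([[550.35350176,   0.        , 320.26266135],
       [  0.        , 550.35350176, 235.06225016],
       [  0.        ,   0.        ,   1.        ]]), 'extrinsics': array([[ 0.02381142, -0.99943415, -0.02375718, -0.01401523],
       [-0.99419173, -0.02117826, -0.10551915,  0.60551483],
       [ 0.1049563 ,  0.02613175, -0.99413344,  1.17537008],
       [ 0.        ,  0.        ,  0.        ,  1.        ]])}
```

View pics/top0.png

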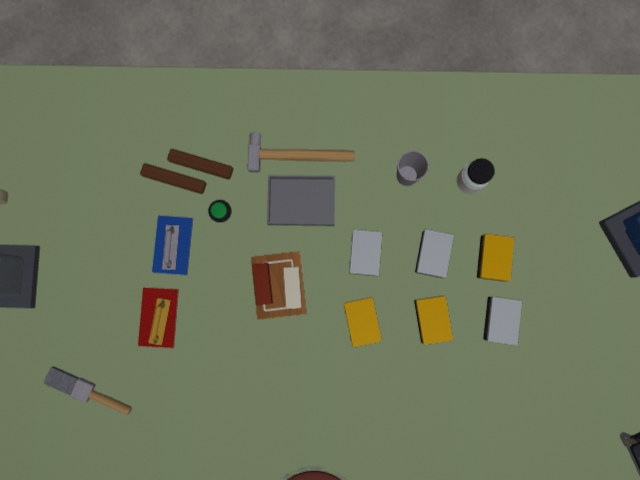

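View pics/scene0.png

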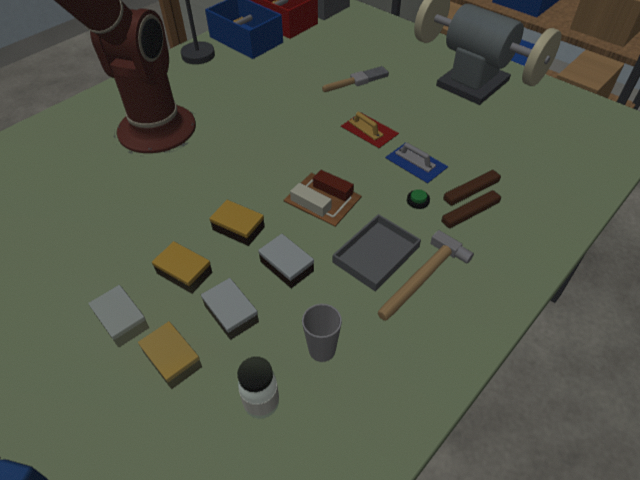

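Top view: the brass pull is on the red plate at (158,318), so the order is brass. The steel pull is on the blue plate (172,245). The board at (278,285) holds both bars. The brass lids are at (363,322), (434,320) and (497,257), the tray at (302,201) and the button at (220,210). Next I'll measure everything in metric.

```bash
cat > h.py <<'E'
import numpy as np, cv2
from cell import robot
def ray(name,uv,z):
    ci=robot.camera_info(name);K=ci["camera_matrix"];E=ci["extrinsics"];R=E[:3,:3];t=E[:3,3]
    uv=np.atleast_2d(np.asarray(uv,float)); d=(R.T@np.linalg.inv(K)@np.c_[uv,np.ones(len(uv))].T).T
    c=-R.T@t; s=(z-c[2])/d[:,2]; return c+s[:,None]*d
def proj(name,p):
    ci=robot.camera_info(name);E=ci["extrinsics"];q=E[:3,:3]@np.asarray(p)+E[:3,3];q=ci["camera_matrix"]@q;return q[:2]/q[2]
def rng(hsv,lo,hi): return cv2.inRange(hsv,np.array(lo),np.array(hi))
def masks(img):
    h=cv2.cvtColor(img,cv2.COLOR_RGB2HSV)
    return dict(brass=rng(h,(15,150,100),(32,255,255)),steel=rng(h,(100,5,110),(140,60,255)),
      red=rng(h,(0,200,60),(6,255,255)),blue=rng(h,(108,170,60),(125,255,255)),green=rng(h,(60,150,60),(85,255,255)),
      white=rng(h,(0,0,150),(180,70,255)), wood=rng(h,(7,140,60),(17,255,190)))
def rects(name,m,z,amin=60):
    out=[]
    for c in cv2.findContours(m,cv2.RETR_EXTERNAL,cv2.CHAIN_APPROX_NONE)[0]:
        if cv2.contourArea(c)<amin: continue
        P=ray(name,c[:,0,:],z)[:,:2]
        (cx,cy),(w,h),a=cv2.minAreaRect((P*1000).astype(np.float32))
        if w<h: w,h,a=h,w,a+90
        a=(a+90)%180-90
        mm=cv2.moments(c); out.append((round(cx,1),round(cy,1),round(w,1),round(h,1),round(a,1),(round(mm['m10']/mm['m00']),round(mm['m01']/mm['m00']))))
    return sorted(out,key=lambda r:r[5])
E
python3 - <<'E'
from h import *
img=robot.capture("top")
M=masks(img)
Z=dict(brass=.04,steel=.04,red=.004,blue=.004,green=.022,white=.036,wood=.006)
for k in M: 
    print(k)
    for r in rects("top",M[k],Z[k]): print("  ",r)
b=img[225:340,110:340];cv2.imwrite("pics/zoom1.png",cv2.resize(b,None,fx=3.4,fy=3.4,interpolation=cv2.INTER_CUBIC)[:,:,::-1])
h=cv2.cvtColor(img,cv2.COLOR_RGB2HSV)
for uv in [(363,322),(366,253),(262,280),(292,287),(277,290),(283,262),(150,300),(302,201),(160,330),(176,230),(434,300)]: print(uv,h[uv[1],uv[0]])
E
```

```text
brass
   (410.9, 342.4, 97.5, 29.5, -8.4, (159, 322))
   (420.4, -95.0, 95.0, 63.2, 12.9, (362, 322))
   (428.8, -247.9, 95.3, 63.3, 9.8, (434, 320))
   (565.2, -382.4, 95.7, 63.1, -5.7, (497, 257))
steel
   (259.7, 502.9, 35.7, 35.4, -21.2, (81, 391))
   (571.8, 326.6, 97.3, 27.7, -2.1, (172, 248))
   (789.5, 152.7, 81.7, 22.2, 1.1, (254, 153))
   (569.7, -99.0, 93.9, 61.7, -4.2, (365, 252))
   (748.0, -186.0, 45.7, 28.5, 73.9, (408, 173))
   (570.7, -249.2, 94.0, 61.8, -9.8, (435, 253))
   (430.9, -396.5, 93.1, 61.7, -6.6, (504, 320))
red
   (417.4, 357.8, 126.3, 76.9, -1.6, (158, 317))
blue
   (580.0, 334.3, 126.8, 77.2, -2.9, (172, 245))
green
   (659.2, 228.5, 34.1, 33.7, 2.4, (218, 210))
white
   (489.9, 57.9, 86.6, 32.0, 5.6, (292, 288))
   (570.1, -99.4, 91.4, 59.2, -3.5, (366, 252))
   (571.6, -250.2, 91.4, 59.1, -10.2, (435, 254))
   (430.2, -397.7, 91.3, 58.7, -6.8, (504, 321))
wood
   (732.3, 341.0, 148.3, 27.3, 74.3, (172, 178))
   (767.4, 280.2, 148.2, 27.4, 74.5, (199, 163))
   (495.0, 92.8, 104.9, 49.3, -2.4, (277, 284))
   (495.4, 91.7, 136.8, 107.8, 8.1, (279, 285))
(363, 322) [ 22 228 167]
(366, 253) [110  15 151]
(262, 280) [  5 184  94]
(292, 287) [ 22  27 169]
(277, 290) [ 13 167 116]
(283, 262) [ 13  89 123]
(150, 300) [  0 209 116]
(302, 201) [111  18  97]
(160, 330) [ 21 178 145]
(176, 230) [132  20 127]
(434, 300) [ 23 236 165]
```

Run:
```python
from h import *
img=robot.capture("scene")
b=img[160:230,260:380];cv2.imwrite("pics/zoom2.png",cv2.resize(b,None,fx=6,fy=6,interpolation=cv2.INTER_CUBIC)[:,:,::-1])
```

```text
(no output)
```

View pics/zoom1.png

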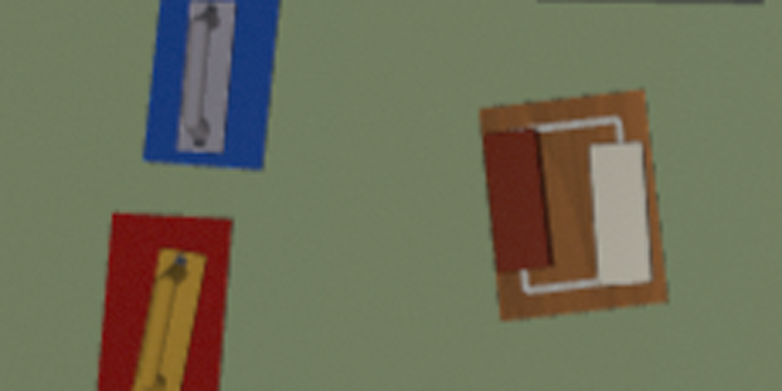

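View pics/zoom2.png

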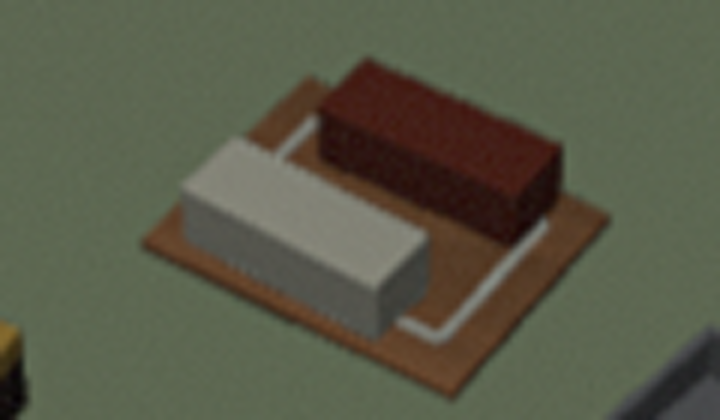

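Zoom: the bars sit about 25 mm apart on the board, and both pulls lie bow up. Next I'll pin down the board, tray, bars and pull at their proper heights and check against the scene camera.

```bash
cat >> h.py <<'E'
def plan(x,y,z,yaw=0.0):
    "target TCP mm, object yaw deg (jaw along object's y). prints tool-axes shift in units, turn about tool y in units"
    o=robot.get_obs(); R=np.array(o["eef_rot"]); p=np.array(o["tool_pos"])*1000
    d=R.T@(np.array([x,y,z])-p)/40
    jaw=np.degrees(np.arctan2(R[1,2],R[0,2])); dj=(yaw-90-jaw+180)%360-180
    print("t %.2f tcp"%o["time_s"],p.round(1),"jaw %.1f"%jaw,"shift",d.round(2),"turn_y %.2f"%(-dj/10),"tiltxz",(R[2,0].round(3),R[2,2].round(3)),"F",np.round(o["contact_force"],1),"w %.1f"%(o["grip_width"]*93))
E
python3 - <<'E'
from h import *
img=robot.capture("top");h=cv2.cvtColor(img,cv2.COLOR_RGB2HSV)
g=rng(h,(100,5,60),(125,50,120)); r=[x for x in rects("top",g,.025,800) ]; print("tray",r)
M=masks(img)
bd=rng(h,(7,40,80),(20,255,255))
print("board",rects("top",bd,.006,800))
c=np.array([(481,108),(643,90),(668,302),(502,320)])/3.4+[110,225]; P=ray("top",c,.006)[:,:2]*1000;print(P.round(1),P.mean(0))
l=ray("top",np.array([(534,128),(619,119),(649,283),(525,290)])/3.4+[110,225],.006)[:,:2]*1000;print("white marks",l.round(1))
rb=cv2.inRange(h[230:330,240:310],np.array((0,150,40)),np.array((7,230,130)));m=np.zeros(h.shape[:2],np.uint8);m[230:330,240:310]=rb
print("redbar",rects("top",m,.036));print("cream",rects("top",M["white"],.036)[0])
print("brasspull",rects("top",M["brass"],.009)[0])
s=robot.capture("scene");cv2.imwrite("pics/s1.png",s[:,:,::-1]);Ms=masks(s)
for x in rects("scene",Ms["brass"],.04,100):print(x)
print(rects("scene",Ms["green"],.022,30), rects("scene",Ms["red"],.004,200))
plan(471,90,150,8)
E
```

```text
tray [(501.2, 675.2, 136.5, 77.9, 0.3, (20, 277)), (684.0, 46.5, 146.4, 108.2, -88.9, (301, 200))]
board [(495.2, 91.5, 139.9, 109.7, 8.0, (279, 285)), (791.6, 36.4, 216.9, 24.2, -89.8, (307, 155))]
[[556.3 153.1]
 [570.5  46.7]
 [432.9  26.6]
 [418.6 134.3]] [494.57744004  90.20829135]
white marks [[543.9 117.7]
 [551.1  62. ]
 [444.8  39.3]
 [438.3 120. ]]
redbar [(496.9, 124.0, 87.1, 33.8, 8.2, (262, 284))]
cream (489.9, 57.9, 86.6, 32.0, 5.6, (292, 288))
brasspull (409.2, 352.2, 100.0, 30.2, -8.4, (159, 322))
(430.6, -247.4, 92.0, 62.5, 9.8, (180, 262))
(422.2, -94.3, 92.4, 62.5, 12.7, (236, 217))
[(660.9, 228.5, 34.2, 28.3, 41.8, (419, 195))] []
t 0.30 tcp [ 261.8 -594.6  218.3] jaw -66.2 shift [-11.68   1.72 -13.56] turn_y 1.58 tiltxz (np.float64(0.0), np.float64(-0.001)) F [-0.2 -0.2 -0.2] w 93.0
```

```bash
python3 -m pendant '[[-1,0,-0.9,0,0,0,1],[-1,0,-0.9,0,0,0,1],[-1,0,-0.9,0,0,0,1],[-1,0,-0.9,0,0,0,1],[-1,0,-0.9,0,0,0,1],[-1,0,-0.9,0,0,0,1],[-1,0,-0.9,0,0,0,1],[-1,0,-0.9,0,0,0,1]]' 25 ; python3 -c "
from h import *
plan(497,124,90,8.2)"
```

```text
time_s: 1.3
tool_pos: [0.4394, -0.2007, 0.219]
eef_rot: [[-0.915, 0.001, 0.403], [-0.403, -0.0, -0.915], [-0.001, -1.0, 0.001]]
contact_force: [0.4, -0.5, -0.0]
grip_width: 0.999
t 1.30 tcp [ 439.4 -200.7  219. ] jaw -66.2 shift [-4.59  3.22 -6.85] turn_y 1.56 tiltxz (np.float64(-0.001), np.float64(0.001)) F [ 0.4 -0.5 -0. ] w 92.9
```

```bash
python3 -m pendant '[[-0.7,0.4,-0.98,0,0,0,0],[-0.7,0.4,-0.98,0,0,0,0],[-0.7,0.4,-0.98,0,0,0,0],[-0.7,0.4,-0.98,0,0,0,0],[-0.7,0.4,-0.98,0,0,0,0],[-0.6,0.4,-0.98,0,0,0,0],[-0.49,0.4,-0.97,0,0.78,0,0],[0,0.4,0,0,0.78,0,0]]' 25 ; python3 -c "
from h import *
plan(497,124,15,8.2)"
```

```text
time_s: 2.3
tool_pos: [0.4965, 0.1279, 0.0903]
eef_rot: [[-0.989, 0.001, 0.146], [-0.146, 0.003, -0.989], [-0.002, -1.0, -0.003]]
contact_force: [0.1, -0.6, -0.3]
grip_width: 0.498
t 2.30 tcp [496.5 127.9  90.3] jaw -81.6 shift [0.   1.88 0.1 ] turn_y 0.02 tiltxz (np.float64(-0.002), np.float64(-0.003)) F [ 0.1 -0.6 -0.3] w 46.3
```

```bash
python3 -m pendant '[[0,0.4,0.1,0,0,0,0],[0,0.7,0,0,0,0,0],[0,0.78,0,0,0,0,0],[0,0,0,0,0,0,-1],[0,0,0,0,0,0,-1],[0,0,0,0,0,0,-1],[0,0,0,0,0,0,-1]]' 25 ; python3 -c "
from h import *
plan(684,78,100,1)"
```

```text
time_s: 3.18
tool_pos: [0.497, 0.1181, 0.0157]
eef_rot: [[-0.99, 0.0, 0.142], [-0.142, -0.0, -0.99], [-0.0, -1.0, 0.0]]
contact_force: [0.1, 0.2, -1.3]
grip_width: 0.361
t 3.17 tcp [497.  118.1  15.7] jaw -81.9 shift [-4.49 -2.11  1.66] turn_y 0.71 tiltxz (np.float64(-0.0), np.float64(0.0)) F [ 0.1  0.2 -1.3] w 33.6
```

```bash
python3 -m pendant '[[0,-0.8,0,0,0,0,-1],[0,-0.8,0,0,0,0,-1],[-0.9,-0.2,0.3,0,0,0,-1],[-0.9,0,0.3,0,0,0,-1],[-0.9,0,0.3,0,0,0,-1],[-0.9,0,0.35,0,0,0,-1],[-0.89,0,0.4,0,0.71,0,-1],[0,0,0,0,0,0,-1]]' 25 ; python3 -c "
from h import *
plan(684,78,17,1)
cv2.imwrite('pics/t2.png',robot.capture('top')[:,:,::-1])"
```

```text
time_s: 4.18
tool_pos: [0.6861, 0.0761, 0.0869]
eef_rot: [[-1.0, 0.002, 0.015], [-0.015, -0.002, -1.0], [-0.002, -1.0, 0.002]]
contact_force: [-0.9, -0.2, -1.9]
grip_width: 0.364
t 4.17 tcp [686.1  76.1  86.9] jaw -89.1 shift [ 0.06  1.75 -0.05] turn_y -0.01 tiltxz (np.float64(-0.002), np.float64(0.002)) F [-0.9 -0.2 -1.9] w 33.8
```

View pics/t2.png

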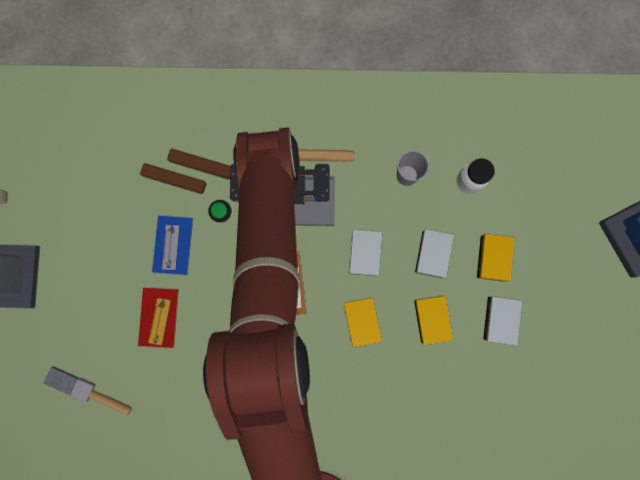

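The gripper is over the left half of the tray with the red bar, and the bench is otherwise unchanged. Lowering and releasing.

```bash
python3 -m pendant '[[0.06,0.7,-0.05,0,0,0,-1],[0,0.7,0,0,0,0,-1],[0,0.35,0,0,0,0,-1],[0,0.04,0,0,0,0,-1],[0,0,0,0,0,0,-0.1],[0,0,0,0,0,0,-0.1],[0,-0.8,0,0,0,0,-0.1],[0,-1,0,0,0,0,-0.1]]' 25 ; python3 -c "
from h import *
plan(490,58,90,5.6)"
```

```text
time_s: 5.22
tool_pos: [0.6812, 0.0806, 0.0887]
eef_rot: [[-1.0, -0.001, 0.019], [-0.019, -0.0, -1.0], [0.001, -1.0, 0.0]]
contact_force: [-0.1, 1.5, 0.5]
grip_width: 0.449
t 5.22 tcp [681.2  80.6  88.7] jaw -88.9 shift [ 4.79 -0.03  0.48] turn_y -0.45 tiltxz (np.float64(0.001), np.float64(0.0)) F [-0.1  1.5  0.5] w 41.8
```

```bash
python3 -m pendant '[[0.95,0,0.1,0,0,0,0.1],[0.95,0,0.1,0,0,0,0.1],[0.95,0,0.1,0,0,0,0.1],[0.95,0,0.1,0,0,0,0.1],[0.95,0,0.08,0,-0.45,0,0.1],[0.04,0,0,0,0,0,0.1],[0,0,0,0,0,0,0.1]]' 25 ; python3 -c "
from h import *
plan(490,58,15,5.6)"
```

```text
time_s: 6.1
tool_pos: [0.4921, 0.058, 0.0889]
eef_rot: [[-0.995, 0.003, 0.097], [-0.097, 0.001, -0.995], [-0.003, -1.0, -0.0]]
contact_force: [-0.3, -0.1, 0.1]
grip_width: 0.551
t 6.10 tcp [492.1  58.   88.9] jaw -84.5 shift [ 0.06  1.85 -0.01] turn_y -0.01 tiltxz (np.float64(-0.003), np.float64(-0.0)) F [-0.3 -0.1  0.1] w 51.2
```

```bash
python3 -m pendant '[[0.05,0.8,0,0,0,0,0.1],[0,0.8,0,0,0,0,0.1],[0,0.25,0,0,0,0,0.1],[0,0,0,0,0,0,-1],[0,0,0,0,0,0,-1],[0,0,0,0,0,0,-1],[0,-0.9,0,0,0,0,-1],[0,-0.9,0,0,0,0,-1]]' 25 ; python3 -c "
from h import *
plan(684,14,90,1)"
```

```text
time_s: 7.1
tool_pos: [0.4881, 0.0574, 0.0869]
eef_rot: [[-0.995, -0.001, 0.097], [-0.097, -0.0, -0.995], [0.001, -1.0, 0.0]]
contact_force: [0.1, 0.0, -1.1]
grip_width: 0.364
t 7.10 tcp [488.1  57.4  86.9] jaw -84.4 shift [-4.77 -0.08  1.56] turn_y 0.46 tiltxz (np.float64(0.001), np.float64(0.0)) F [ 0.1  0.  -1.1] w 33.8
```

```bash
python3 -m pendant '[[-0.95,-0.1,0.3,0,0,0,-1],[-0.95,0,0.3,0,0,0,-1],[-0.95,0,0.32,0,0,0,-1],[-0.95,0,0.32,0,0,0,-1],[-0.95,0,0.32,0,0.46,0,-1],[0,0,0,0,0,0,-1],[0,0,0,0,0,0,-1]]' 25 ; python3 -c "
from h import *
plan(684,14,16,1)"
```

```text
time_s: 7.98
tool_pos: [0.6823, 0.0142, 0.0895]
eef_rot: [[-1.0, -0.002, 0.018], [-0.018, 0.0, -1.0], [0.002, -1.0, -0.0]]
contact_force: [-0.1, 0.5, -1.6]
grip_width: 0.365
t 7.97 tcp [682.3  14.2  89.5] jaw -89.0 shift [-0.05  1.84  0.01] turn_y 0.00 tiltxz (np.float64(0.002), np.float64(-0.0)) F [-0.1  0.5 -1.6] w 34.0
```

Lower, release, lift, then swing toward the first brass case so the view is clear.

```bash
python3 -m pendant '[[-0.04,0.7,0,0,0,0,-1],[0,0.7,0,0,0,0,-1],[0,0.4,0,0,0,0,-1],[0,0.04,0,0,0,0,-1],[0,0,0,0,0,0,-0.1],[0,0,0,0,0,0,-0.1],[0,-0.9,0,0,0,0,-0.1],[0,-1,0,0,0,0,-0.1]]' 25 ; python3 -m pendant '[[0.9,-0.5,1,0,0,0,1],[0.9,-0.5,1,0,0,0,1],[0.9,-0.2,1,0,0,0,1],[0.9,0,1,0,0,0,1],[0.9,0,1,0,0,0,1],[0,0,1,0,0,0,1]]' ; python3 -c "
from h import *
cv2.imwrite('pics/t3.png',robot.capture('top')[:,:,::-1])
plan(429,-248,90,9.8)"
```

```text
time_s: 8.98
tool_pos: [0.6852, 0.0139, 0.0936]
eef_rot: [[-1.0, 0.0, 0.017], [-0.017, 0.0, -1.0], [-0.0, -1.0, -0.0]]
contact_force: [0.0, -0.2, 0.5]
grip_width: 0.452
time_s: 9.72
tool_pos: [0.5066, -0.2309, 0.1417]
eef_rot: [[-1.0, -0.0, 0.015], [-0.015, -0.001, -1.0], [0.0, -1.0, 0.001]]
contact_force: [1.0, -0.6, -0.5]
grip_width: 0.993
t 9.78 tcp [ 507.4 -239.   142. ] jaw -89.6 shift [1.97 1.3  0.2 ] turn_y -0.94 tiltxz (np.float64(-0.002), np.float64(0.008)) F [ 1.5 -4.2  0.5] w 92.7
```

View pics/t3.png

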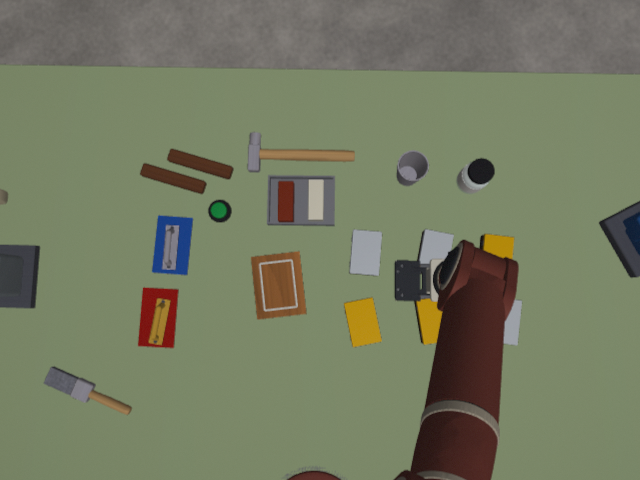

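Both bars lie in the tray at (286,201) and (316,200), and the board is clear with its white rectangle at (278,285). I'll measure the rectangle and the case I'm above.

Run:
```python
from h import *
img=robot.capture("top");h=cv2.cvtColor(img,cv2.COLOR_RGB2HSV)
w=rng(h,(0,0,105),(180,105,255)); w[:, :250]=0;w[:,310:]=0;w[:240]=0;w[330:]=0
print("rect",rects("top",w,.006))
bd=rng(h,(7,40,80),(20,255,255));print("board",rects("top",bd,.006,800)[0])
print(rects("top",masks(img)["brass"],.04))
plan(429,-248,100,9.8)
```

```text
rect [(496.9, 89.0, 197.5, 132.6, 1.5, (280, 284))]
board (495.2, 91.5, 139.8, 109.8, 8.0, (278, 285))
[(410.9, 342.4, 97.5, 29.5, -8.4, (159, 322)), (420.4, -94.8, 95.0, 63.7, 13.0, (362, 322)), (428.4, -245.0, 95.5, 58.2, 9.8, (431, 320)), (589.3, -384.7, 63.4, 46.9, 84.0, (499, 245))]
t 9.82 tcp [ 508.3 -236.2  141.9] jaw -89.6 shift [1.99 1.04 0.27] turn_y -0.94 tiltxz (np.float64(-0.003), np.float64(0.006)) F [-0.2 -0.8 -0.1] w 92.9
```

```bash
python3 -m pendant '[[0.7,0.5,0.1,0,0,0,1],[0.7,0.5,0.1,0,0,0,1],[0.59,0.04,0.09,0,-0.94,0,1],[0,0,0,0,0,0,1],[0,0,0,0,0,0,1]]' ; python3 -c "
from h import *
plan(428.8,-248,14,9.8)"
```

```text
time_s: 10.45
tool_pos: [0.4321, -0.2419, 0.0996]
eef_rot: [[-0.984, 0.004, 0.179], [-0.179, -0.001, -0.984], [-0.003, -1.0, 0.001]]
contact_force: [0.8, 0.1, 0.9]
grip_width: 0.992
t 10.45 tcp [ 432.1 -241.9   99.6] jaw -79.7 shift [0.12 2.14 0.13] turn_y 0.05 tiltxz (np.float64(-0.003), np.float64(0.001)) F [0.8 0.1 0.9] w 92.3
```

```bash
python3 -m pendant '[[0.1,0.6,0.13,0,0,0,1],[0,0.6,0,0,0,0,1],[0,0,0,0,0,0,1],[0,0,0,0,0,0,1]]' ; python3 -c "
from h import *
plan(428.8,-248,14,9.8)"
```

```text
time_s: 10.95
tool_pos: [0.4285, -0.2478, 0.0514]
eef_rot: [[-0.984, 0.002, 0.18], [-0.18, -0.001, -0.984], [-0.002, -1.0, 0.001]]
contact_force: [0.4, 0.7, 0.3]
grip_width: 1.001
t 10.95 tcp [ 428.5 -247.8   51.4] jaw -79.6 shift [-0.01  0.94  0.01] turn_y 0.06 tiltxz (np.float64(-0.002), np.float64(0.001)) F [0.4 0.7 0.3] w 93.1
```

```bash
python3 -m pendant '[[0,0.6,0,0,0,0,1],[0,0.34,0,0,0,0,1],[0,0,0,0,0,0,-1],[0,0,0,0,0,0,-1],[0,0,0,0,0,0,-1],[0,0,0,0,0,0,-1],[0,-0.5,0,0,0,0,-1],[0,-0.8,0,0,0,0,-1]]' 30; python3 -c "
from h import *
plan(495.2,91.5,80,8)"
```

```text
time_s: 11.95
tool_pos: [0.4257, -0.2473, 0.0647]
eef_rot: [[-0.984, -0.003, 0.18], [-0.18, 0.002, -0.984], [0.003, -1.0, -0.002]]
contact_force: [0.4, 0.3, -1.8]
grip_width: 0.688
t 11.95 tcp [ 425.7 -247.3   64.7] jaw -79.6 shift [-3.23 -0.37 -8.02] turn_y 0.24 tiltxz (np.float64(0.003), np.float64(-0.002)) F [ 0.4  0.3 -1.8] w 63.9
```

```bash
python3 -m pendant '[[-0.4,-0.6,-1,0,0,0,-1],[-0.4,-0.2,-1,0,0,0,-1],[-0.4,0,-1,0,0,0,-1],[-0.4,0,-1,0,0,0,-1],[-0.4,0,-1,0,0,0,-1],[-0.4,0,-1,0,0,0,-1],[-0.4,0,-1,0,0,0,-1],[-0.4,0,-1,0,0.24,0,-1]]' ; python3 -m pendant '[[0,0,0,0,0,0,-1],[0,0,0,0,0,0,-1]]';python3 -c "
from h import *
plan(495.2,91.5,22,8)"
```

```text
time_s: 12.95
tool_pos: [0.4949, 0.0911, 0.0969]
eef_rot: [[-0.991, -0.001, 0.137], [-0.137, -0.0, -0.991], [0.001, -1.0, 0.0]]
contact_force: [-0.5, -0.3, -1.8]
grip_width: 0.684
time_s: 13.2
tool_pos: [0.4945, 0.0892, 0.0968]
eef_rot: [[-0.99, -0.001, 0.139], [-0.139, -0.001, -0.99], [0.001, -1.0, 0.001]]
contact_force: [-0.0, 0.4, -2.1]
grip_width: 0.687
t 13.20 tcp [494.5  89.2  96.8] jaw -82.0 shift [-0.03  1.87 -0.06] turn_y -0.00 tiltxz (np.float64(0.001), np.float64(0.001)) F [-0.   0.4 -2.1] w 63.9
```

```bash
python3 -m pendant '[[-0.03,0.8,-0.06,0,0,0,-1],[0,0.7,0,0,0,0,-1],[0,0.35,0,0,0,0,-1],[0,0,0,0,0,0,-1],[0,0,0,0,0,0,-1]]' ;python3 -c "
from h import *
plan(495.2,91.5,20,8)"
```

```text
time_s: 13.82
tool_pos: [0.4968, 0.0921, 0.0239]
eef_rot: [[-0.99, 0.002, 0.138], [-0.138, 0.0, -0.99], [-0.002, -1.0, 0.0]]
contact_force: [0.6, -0.8, -2.1]
grip_width: 0.687
t 13.82 tcp [496.8  92.1  23.9] jaw -82.1 shift [0.04 0.1  0.01] turn_y -0.01 tiltxz (np.float64(-0.002), np.float64(0.0)) F [ 0.6 -0.8 -2.1] w 63.9
```

```bash
python3 -m pendant '[[0.03,0.1,0,0,0,0,-1],[0,0,0,0,0,0,-1],[0,0,0,0,0,0,1],[0,0,0,0,0,0,1],[0,0,0,0,0,0,1],[0,-0.6,0,0,0,0,1],[0,-0.9,0,0,0,0,1],[0,-0.9,0,0,0,0,1]]' ;python3 -c "
from h import *
plan(420.4,-94.9,110,13)"
```

```text
time_s: 14.82
tool_pos: [0.4945, 0.0923, 0.1159]
eef_rot: [[-0.99, -0.001, 0.139], [-0.139, -0.0, -0.99], [0.001, -1.0, -0.0]]
contact_force: [-0.8, 0.8, -0.2]
grip_width: 1.001
t 14.82 tcp [494.5  92.3 115.9] jaw -82.0 shift [2.48 0.15 4.38] turn_y -0.50 tiltxz (np.float64(0.001), np.float64(-0.0)) F [-0.8  0.8 -0.2] w 93.1
```

Run:
```python
from h import *
img=robot.capture("top")
for n,z in(("brass",.04),("steel",.04)):
    for r in rects("top",masks(img)[n],z,300): print(n,r)
s=robot.capture("scene");cv2.imwrite("pics/s3.png",s[:,:,::-1])
for r in rects("scene",masks(s)["brass"],.04,100):print(r)
```

```text
brass (410.9, 342.4, 97.5, 29.5, -8.4, (159, 322))
brass (420.4, -94.8, 95.0, 63.7, 13.0, (362, 322))
brass (565.1, -382.3, 95.6, 63.5, -5.9, (497, 257))
steel (571.8, 326.5, 97.3, 28.1, -2.1, (171, 250))
steel (569.7, -98.8, 94.5, 61.8, -3.3, (365, 252))
steel (570.7, -248.9, 94.1, 61.7, -9.9, (435, 253))
steel (431.0, -396.4, 93.3, 62.0, -6.8, (504, 320))
(422.2, -94.6, 93.0, 62.9, 13.1, (236, 217))
(494.7, 96.5, 93.3, 63.7, 7.7, (323, 186))
```

View pics/s3.png

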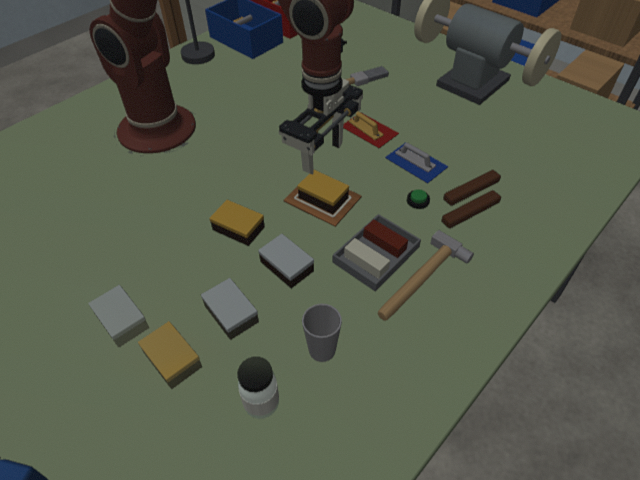

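The first case sits in the white rectangle at (323,190), and nothing has been knocked. On to the second case.

```bash
python3 -m pendant '[[0.4,0,0.9,0,0,0,1],[0.4,0,0.9,0,0,0,1],[0.5,0,0.9,0,0,0,1],[0.6,0.5,0.9,0,0,0,1],[0.58,0.5,0.78,0,-0.5,0,1],[0,0.3,0,0,0,0,1],[0,0,0,0,0,0,1],[0,0,0,0,0,0,1]]' ; python3 -c "
from h import *
plan(420.4,-94.9,14,13)"
```

```text
time_s: 15.92
tool_pos: [0.4219, -0.0936, 0.0632]
eef_rot: [[-0.974, 0.001, 0.227], [-0.227, 0.001, -0.974], [-0.001, -1.0, -0.0]]
contact_force: [0.4, -0.7, 0.1]
grip_width: 1.002
t 15.93 tcp [421.9 -93.6  63.2] jaw -76.9 shift [0.05 1.23 0.02] turn_y 0.01 tiltxz (np.float64(-0.001), np.float64(-0.0)) F [ 0.4 -0.7  0.1] w 93.2
```

```bash
python3 -m pendant '[[0.03,0.6,0.02,0,0,0,1],[0,0.5,0,0,0,0,1],[0,0.13,0,0,0,0,1],[0,0,0,0,0,0,1]]' ; python3 -c "
from h import *
plan(420.4,-94.9,14,13)"
```

```text
time_s: 16.42
tool_pos: [0.4205, -0.0954, 0.0142]
eef_rot: [[-0.974, 0.001, 0.226], [-0.226, 0.0, -0.974], [-0.001, -1.0, -0.0]]
contact_force: [-0.3, 0.2, 1.1]
grip_width: 0.999
t 16.43 tcp [420.5 -95.4  14.2] jaw -77.0 shift [-0.    0.   -0.01] turn_y 0.00 tiltxz (np.float64(-0.001), np.float64(-0.0)) F [-0.3  0.2  1.1] w 92.9
```

```bash
python3 -m pendant '[[0,0,0,0,0,0,-1],[0,0,0,0,0,0,-1],[0,0,0,0,0,0,-1],[0,0,0,0,0,0,-1],[0,-0.5,0,0,0,0,-1],[0,-0.9,0,0,0,0,-1],[0,-0.9,0,0,0,0,-1]]' 30; python3 -c "
from h import *
plan(495.2,91.5,110,8)"
```

```text
time_s: 17.3
tool_pos: [0.4193, -0.096, 0.1065]
eef_rot: [[-0.975, -0.002, 0.224], [-0.224, 0.0, -0.975], [0.001, -1.0, -0.001]]
contact_force: [0.4, -0.2, -1.8]
grip_width: 0.685
t 17.30 tcp [419.3 -96.  106.5] jaw -77.0 shift [-2.9  -0.09 -4.14] turn_y 0.50 tiltxz (np.float64(0.001), np.float64(-0.001)) F [ 0.4 -0.2 -1.8] w 63.7
```

```bash
python3 -m pendant '[[-0.58,-0.1,-0.8,0,0,0,-1],[-0.58,0,-0.85,0,0,0,-1],[-0.58,0,-0.85,0,0,0,-1],[-0.58,0,-0.84,0,0,0,-1],[-0.58,0,-0.8,0,0.5,0,-1],[0,0,0,0,0,0,-1],[0,0,0,0,0,0,-1],[0,0,0,0,0,0,-1]]'; python3 -c "
from h import *
plan(495.2,91.5,60,8)"
```

```text
time_s: 18.3
tool_pos: [0.4951, 0.0896, 0.1097]
eef_rot: [[-0.991, -0.001, 0.136], [-0.136, -0.001, -0.991], [0.001, -1.0, 0.001]]
contact_force: [0.4, -0.1, -1.8]
grip_width: 0.69
t 18.30 tcp [495.1  89.6 109.7] jaw -82.2 shift [-0.01  1.24 -0.05] turn_y -0.02 tiltxz (np.float64(0.001), np.float64(0.001)) F [ 0.4 -0.1 -1.8] w 64.2
```

```bash
python3 -m pendant '[[0,0.6,-0.05,0,0,0,-1],[0,0.5,0,0,0,0,-1],[0,0.04,0,0,0,0,-1],[0,0,0,0,0,0,-1],[0,0,0,0,0,0,-1]]'; python3 -c "
from h import *
plan(495.2,91.5,60,8)"
```

```text
time_s: 18.92
tool_pos: [0.4962, 0.0932, 0.0651]
eef_rot: [[-0.99, 0.002, 0.138], [-0.138, 0.0, -0.99], [-0.002, -1.0, -0.0]]
contact_force: [0.1, 0.6, -1.6]
grip_width: 0.685
t 18.93 tcp [496.2  93.2  65.1] jaw -82.1 shift [0.03 0.13 0.04] turn_y -0.01 tiltxz (np.float64(-0.002), np.float64(-0.0)) F [ 0.1  0.6 -1.6] w 63.7
```

```bash
python3 -m pendant '[[0.02,0.12,0.04,0,0,0,-1],[0,0,0,0,0,0,-1],[0,0,0,0,0,0,-1]]'; python3 -c "
from h import *
plan(495.2,91.5,60,8)"
```

```text
time_s: 19.3
tool_pos: [0.4958, 0.0919, 0.0601]
eef_rot: [[-0.99, 0.002, 0.139], [-0.139, 0.001, -0.99], [-0.002, -1.0, -0.0]]
contact_force: [0.8, -0.1, 3.8]
grip_width: 0.686
t 19.30 tcp [495.8  91.9  60.1] jaw -82.0 shift [0.02 0.   0.01] turn_y -0.00 tiltxz (np.float64(-0.002), np.float64(-0.0)) F [ 0.8 -0.1  3.8] w 63.8
```

Contact was felt (−1.6 → +3.8 N). Release, lift, and look.

```bash
python3 -m pendant '[[0,0,0,0,0,0,1],[0,0,0,0,0,0,1],[0,0,0,0,0,0,1],[0,-0.6,0,0,0,0,1],[0,-0.9,0,0,0,0,1],[0,-0.7,0,0,0,0,1]]'
python3 - <<'E'
from h import *
img=robot.capture("top")
for n,z in(("brass",.04),("steel",.04)):
    for r in rects("top",masks(img)[n],z,300): print(n,r)
s=robot.capture("scene");cv2.imwrite("pics/s4.png",s[100:260,230:430][:,:,::-1].repeat(4,0).repeat(4,1))
plan(565.2,-382.4,150,-5.8)
E
```

```text
time_s: 20.05
tool_pos: [0.495, 0.0917, 0.1486]
eef_rot: [[-0.99, 0.0, 0.139], [-0.139, 0.0, -0.99], [-0.0, -1.0, -0.0]]
contact_force: [-0.9, -0.2, 0.5]
grip_width: 1.0
brass (410.9, 342.4, 97.5, 29.5, -8.4, (159, 322))
brass (565.1, -382.2, 95.7, 63.5, -5.8, (497, 257))
steel (571.8, 326.5, 97.3, 28.1, -2.1, (171, 249))
steel (569.5, -98.8, 93.7, 61.8, -3.6, (365, 252))
steel (570.6, -249.3, 94.3, 62.4, -10.2, (435, 253))
steel (431.1, -396.3, 93.2, 62.1, -6.9, (504, 320))
t 20.15 tcp [496.9  92.1 150.1] jaw -82.0 shift [-0.05 -0.   11.98] turn_y 1.38 tiltxz (np.float64(-0.006), np.float64(-0.001)) F [ 0.4 -0.2  0. ] w 92.7
```

View pics/s4.png

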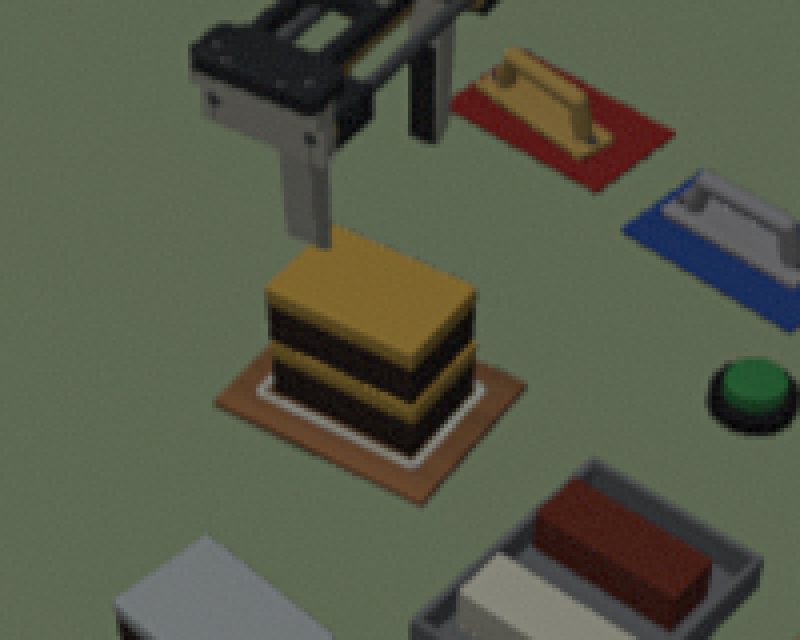

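The two-case column is square inside the rectangle, and the other cases are unmoved. On to the third brass case.

```bash
python3 -m pendant '[[0,0,0.8,0,0,0,1],[0,0,1,0,0,0,1],[0,0,1,0,0,0,1],[0,0,1,0,0,0,1],[0,0,1,0,0,0,1],[0,0,1,0,0,0,1],[0,0,1,0,0,0,1],[0,0,1,0,0,0,1]]'; python3 -m pendant '[[0,0.3,1,0,0,0,1],[0,0.3,1,0,0,0,1],[0,0.4,1,0,0,0,1],[0,0.4,1,0,0.69,0,1],[0,0,0,0,0.69,0,1],[0,0,0,0,0,0,1],[0,0,0,0,0,0,1]]';python3 -c "
from h import *
plan(565.2,-382.3,60,-5.8)"
```

```text
time_s: 21.15
tool_pos: [0.5375, -0.2182, 0.1459]
eef_rot: [[-0.99, -0.002, 0.139], [-0.139, 0.001, -0.99], [0.002, -1.0, -0.001]]
contact_force: [1.0, 1.0, 0.2]
grip_width: 0.997
time_s: 22.02
tool_pos: [0.5605, -0.3746, 0.0908]
eef_rot: [[-0.995, -0.001, -0.099], [0.099, 0.001, -0.995], [0.001, -1.0, -0.001]]
contact_force: [0.1, -0.7, 0.4]
grip_width: 0.997
t 22.02 tcp [ 560.5 -374.6   90.8] jaw -95.7 shift [-0.14  0.77  0.18] turn_y 0.01 tiltxz (np.float64(0.001), np.float64(-0.001)) F [ 0.1 -0.7  0.4] w 92.7
```

```bash
python3 -m pendant '[[-0.13,0.5,0.18,0,0,0,1],[0,0.4,0,0,0,0,1],[0,0,0,0,0,0,1],[0,0,0,0,0,0,1]]';python3 -c "
from h import *
plan(565.2,-382.3,14,-5.8)"
```

```text
time_s: 22.52
tool_pos: [0.5649, -0.3833, 0.0553]
eef_rot: [[-0.995, -0.0, -0.101], [0.101, 0.0, -0.995], [0.0, -1.0, -0.0]]
contact_force: [0.1, 0.8, 0.4]
grip_width: 1.002
t 22.52 tcp [ 564.9 -383.3   55.3] jaw -95.8 shift [-0.01  1.03 -0.03] turn_y -0.00 tiltxz (np.float64(0.0), np.float64(-0.0)) F [0.1 0.8 0.4] w 93.1
```

```bash
python3 -m pendant '[[0,0.6,-0.02,0,0,0,1],[0,0.43,0,0,0,0,1],[0,0,0,0,0,0,1],[0,0,0,0,0,0,-1],[0,0,0,0,0,0,-1],[0,0,0,0,0,0,-1],[0,0,0,0,0,0,-1]]' 30;python3 -c "
from h import *
plan(565.2,-382.3,14,-5.8)"; python3 -m pendant '[[0,-0.5,0,0,0,0,-1],[0,-0.9,0,0,0,0,-1],[0,-0.9,0,0,0,0,-1],[0,-0.9,0,0,0,0,-1],[0,0,0,0,0,0,-1]]';python3 -c "
from h import *
plan(495.2,91.5,150,8)"
```

```text
time_s: 23.4
tool_pos: [0.5654, -0.3821, 0.0149]
eef_rot: [[-0.995, 0.001, -0.101], [0.101, 0.001, -0.995], [-0.001, -1.0, -0.001]]
contact_force: [-0.7, 0.5, 2.7]
grip_width: 0.683
t 23.40 tcp [ 565.4 -382.1   14.9] jaw -95.8 shift [0.   0.02 0.  ] turn_y -0.00 tiltxz (np.float64(-0.001), np.float64(-0.001)) F [-0.7  0.5  2.7] w 63.5
time_s: 24.02
tool_pos: [0.5667, -0.3844, 0.1465]
eef_rot: [[-0.995, 0.007, -0.102], [0.102, -0.005, -0.995], [-0.007, -1.0, 0.004]]
contact_force: [0.2, 0.9, -3.6]
grip_width: 0.681
t 24.02 tcp [ 566.7 -384.4  146.5] jaw -95.9 shift [  2.99  -0.16 -11.65] turn_y -1.39 tiltxz (np.float64(-0.007), np.float64(0.004)) F [ 0.2  0.9 -3.6] w 63.3
```

```bash
python3 -m pendant '[[0.25,-0.1,-0.8,0,0,0,-1],[0.25,-0.1,-1,0,0,0,-1],[0.25,0,-1,0,0,0,-1],[0.25,0,-1,0,0,0,-1],[0.25,0,-1,0,0,0,-1],[0.25,0,-1,0,0,0,-1],[0.25,0,-1,0,0,0,-1],[0.25,0,-1,0,0,0,-1]]'; python3 -m pendant '[[0.25,0,-1,0,0,0,-1],[0.25,0,-1,0,0,0,-1],[0.25,0,-1,0,0,0,-1],[0.24,0,-0.85,0,-0.69,0,-1],[0,0,0,0,-0.7,0,-1],[0,0,0,0,0,0,-1],[0,0,0,0,0,0,-1]]';python3 -c "
from h import *
plan(495.2,91.5,110,8)"
```

```text
time_s: 25.02
tool_pos: [0.5154, -0.0628, 0.1488]
eef_rot: [[-0.995, -0.003, -0.102], [0.102, 0.0, -0.995], [0.003, -1.0, 0.0]]
contact_force: [0.3, -0.2, -3.2]
grip_width: 0.688
time_s: 25.9
tool_pos: [0.4928, 0.0921, 0.1496]
eef_rot: [[-0.991, -0.002, 0.137], [-0.137, -0.001, -0.991], [0.002, -1.0, 0.001]]
contact_force: [1.3, 0.4, -2.5]
grip_width: 0.682
t 25.90 tcp [492.8  92.1 149.6] jaw -82.1 shift [-0.06  0.99  0.02] turn_y -0.01 tiltxz (np.float64(0.002), np.float64(0.001)) F [ 1.3  0.4 -2.5] w 63.4
```

```bash
python3 -m pendant '[[-0.05,0.6,0,0,0,0,-1],[0,0.25,0,0,0,0,-1],[0,0,0,0,0,0,-1],[0,0,0,0,0,0,-1]]'
python3 - <<'E'
from h import *
plan(495.2,91.8,100,8)
s=robot.capture("scene");cv2.imwrite("pics/s5.png",s[100:260,230:430][:,:,::-1].repeat(4,0).repeat(4,1))
E
```

```text
time_s: 26.4
tool_pos: [0.4957, 0.0933, 0.1168]
eef_rot: [[-0.99, 0.001, 0.14], [-0.14, 0.0, -0.99], [-0.001, -1.0, -0.0]]
contact_force: [0.9, -0.1, -2.1]
grip_width: 0.688
t 26.40 tcp [495.7  93.3 116.8] jaw -82.0 shift [0.02 0.42 0.04] turn_y 0.00 tiltxz (np.float64(-0.001), np.float64(-0.0)) F [ 0.9 -0.1 -2.1] w 64.0
```

View pics/s5.png

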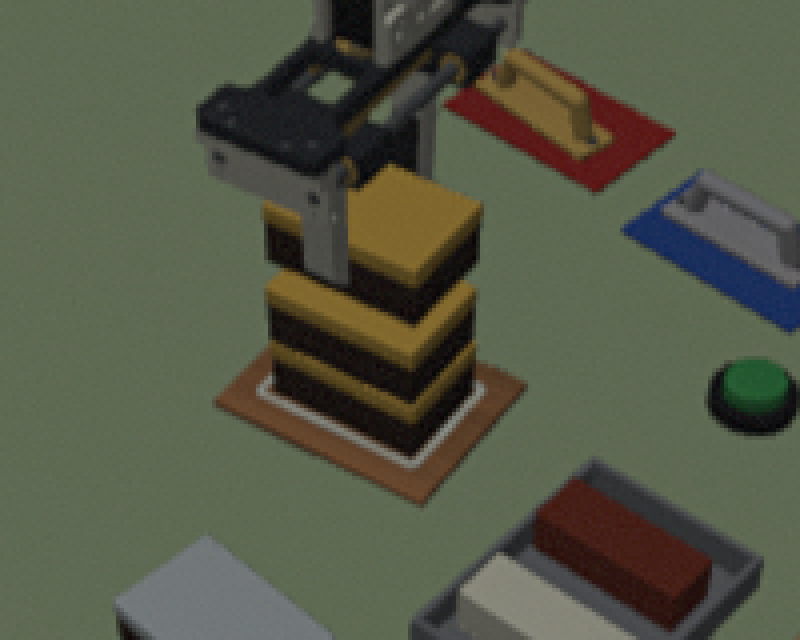

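The third case hovers squarely over the unmoved column. Setting it down.

```bash
python3 -m pendant '[[0.02,0.3,0.04,0,0,0,-1],[0,0.1,0,0,0,0,-1],[0,0,0,0,0,0,-1],[0,0,0,0,0,0,-1]]'; python3 -c "
from h import *
plan(495.2,91.8,100,8)"
```

```text
time_s: 26.95
tool_pos: [0.494, 0.0912, 0.1008]
eef_rot: [[-0.99, -0.001, 0.14], [-0.14, -0.001, -0.99], [0.001, -1.0, 0.0]]
contact_force: [-2.8, -0.9, 6.8]
grip_width: 0.687
t 26.95 tcp [494.   91.2 100.8] jaw -82.0 shift [-0.03  0.02 -0.01] turn_y 0.00 tiltxz (np.float64(0.001), np.float64(0.0)) F [-2.8 -0.9  6.8] w 63.9
```

```bash
python3 -m pendant '[[0,0,0,0,0,0,1],[0,0,0,0,0,0,1],[0,0,0,0,0,0,1],[0,-0.6,0,0,0,0,1],[0,-0.9,0,0,0,0,1],[0,-0.7,0,0,0,0,1]]'; python3 -m pendant '[[0,0,1,0,0,0,0],[0,0,1,0,0,0,0],[0,0,1,0,0,0,0],[0,0,1,0,0,0,0],[0,0,0,0,0,0,0]]'
python3 - <<'E'
from h import *
img=robot.capture("top");cv2.imwrite("pics/t6.png",img[:,:,::-1])
for n,z in(("brass",.126),("brass",.009),("steel",.04),("steel",.009)):
    for r in rects("top",masks(img)[n],z,300): print(n,z,r)
s=robot.capture("scene");cv2.imwrite("pics/s6.png",s[100:260,230:430][:,:,::-1].repeat(4,0).repeat(4,1))
plan(495,92,190,8)
E
```

```text
time_s: 27.7
tool_pos: [0.495, 0.0918, 0.1895]
eef_rot: [[-0.99, 0.001, 0.14], [-0.14, 0.0, -0.99], [-0.001, -1.0, -0.0]]
contact_force: [-0.1, 0.2, 0.6]
grip_width: 1.003
time_s: 28.32
tool_pos: [0.5172, -0.0712, 0.1882]
eef_rot: [[-0.991, 0.0, 0.133], [-0.133, -0.002, -0.991], [0.0, -1.0, 0.002]]
contact_force: [0.8, 1.0, 0.5]
grip_width: 0.522
brass 0.126 (415.9, 315.4, 90.5, 27.3, -8.4, (159, 322))
brass 0.126 (495.4, 90.1, 98.8, 67.3, 7.9, (273, 283))
brass 0.009 (409.2, 352.2, 100.0, 30.2, -8.4, (159, 322))
brass 0.009 (497.1, 103.0, 109.3, 74.4, 7.9, (273, 283))
steel 0.04 (571.8, 326.5, 97.3, 28.2, -2.1, (171, 250))
steel 0.04 (789.5, 152.0, 82.3, 23.3, -0.6, (254, 152))
steel 0.04 (570.7, -248.9, 94.3, 61.7, -10.2, (435, 253))
steel 0.04 (431.0, -396.2, 92.8, 62.0, -6.8, (504, 320))
steel 0.009 (574.3, 335.8, 99.8, 28.9, -2.1, (171, 250))
steel 0.009 (797.6, 156.8, 84.4, 23.9, -0.6, (254, 152))
steel 0.009 (573.1, -254.6, 96.7, 63.3, -10.2, (435, 253))
steel 0.009 (429.8, -405.7, 95.2, 63.6, -6.8, (504, 320))
t 28.43 tcp [517.  -66.5 188.1] jaw -82.0 shift [-0.01 -0.04 -4.  ] turn_y 0.00 tiltxz (np.float64(0.0), np.float64(-0.001)) F [-0.  -0.6  0.3] w 46.9
```

View pics/s6.png

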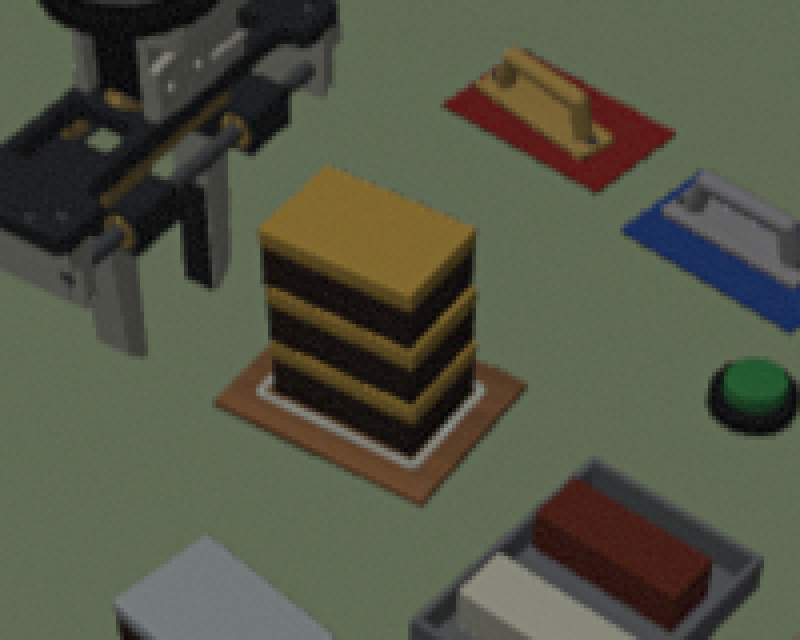

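View pics/t6.png

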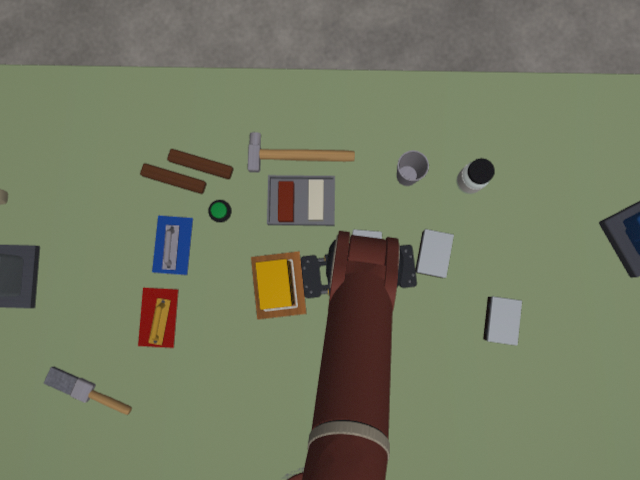

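The column of three is square in the rectangle: the top lid is at (273,283), which gives (495.4, 90.1) mm and 7.9°. The brass pull is at (159,322), which gives (409.2, 352.2) mm, −8.4°, 100×30 mm. Fetching the pull.

```bash
python3 -c "
from h import *
plan(409.2,352.2,100,-8.4)"; python3 -m pendant '[[0,0,-0.8,0,0,0,0],[0,0,-1,0,0,0,0],[0,0,-1,0,0,0,0],[0,0,-1,0,0,0,0],[0,0,-1,0,0,0,0],[0,0,-1,0,0,0,0],[0,0,-1,0,0,0,0],[0,0,-1,0,0,0,0]]';python3 -c "
from h import *
plan(409.2,352.2,100,-8.4)"
```

```text
t 28.43 tcp [517.  -66.5 188.1] jaw -82.0 shift [  1.21   2.21 -10.74] turn_y 1.64 tiltxz (np.float64(0.0), np.float64(-0.001)) F [-0.  -0.6  0.3] w 46.9
time_s: 29.42
tool_pos: [0.4718, 0.2453, 0.1883]
eef_rot: [[-0.99, -0.001, 0.144], [-0.144, 0.001, -0.99], [0.0, -1.0, -0.001]]
contact_force: [0.8, -0.0, -0.6]
grip_width: 0.498
t 29.43 tcp [471.8 245.3 188.3] jaw -81.7 shift [ 1.16  2.21 -2.87] turn_y 1.67 tiltxz (np.float64(0.0), np.float64(-0.001)) F [ 0.8 -0.  -0.6] w 46.3
```

```bash
python3 -m pendant '[[0.4,0.5,-0.95,0,0,0,0],[0.4,0.7,-0.95,0,0,0,0],[0.4,0.7,-0.95,0,0.82,0,0],[0,0.3,0,0,0.82,0,0],[0,0,0,0,0,0,0],[0,0,0,0,0,0,0]]';python3 -c "
from h import *
plan(409.2,352.2,50,-8.4)"
```

```text
time_s: 30.18
tool_pos: [0.4099, 0.3487, 0.1009]
eef_rot: [[-0.99, 0.001, -0.143], [0.143, 0.001, -0.99], [-0.001, -1.0, -0.001]]
contact_force: [0.3, 0.6, -0.0]
grip_width: 0.5
t 30.18 tcp [409.9 348.7 100.9] jaw -98.2 shift [ 0.03  1.27 -0.08] turn_y 0.02 tiltxz (np.float64(-0.001), np.float64(-0.001)) F [ 0.3  0.6 -0. ] w 46.5
```

```bash
python3 -m pendant '[[0.02,0.6,-0.08,0,0,0,0],[0,0.65,0,0,0,0,0],[0,0,0,0,0,0,0],[0,0,0,0,0,0,0]]';python3 -c "
from h import *
plan(409.2,352.2,14.5,-8.4)
cv2.imwrite('pics/s7.png',robot.capture('scene')[80:200,300:460][:,:,::-1].repeat(5,0).repeat(5,1))"
```

```text
time_s: 30.68
tool_pos: [0.4105, 0.3519, 0.0515]
eef_rot: [[-0.989, 0.002, -0.145], [0.145, 0.002, -0.989], [-0.001, -1.0, -0.002]]
contact_force: [0.2, -0.3, 0.8]
grip_width: 0.501
t 30.68 tcp [410.5 351.9  51.5] jaw -98.3 shift [ 0.03  0.92 -0.  ] turn_y 0.01 tiltxz (np.float64(-0.001), np.float64(-0.002)) F [ 0.2 -0.3  0.8] w 46.6
```

View pics/s7.png

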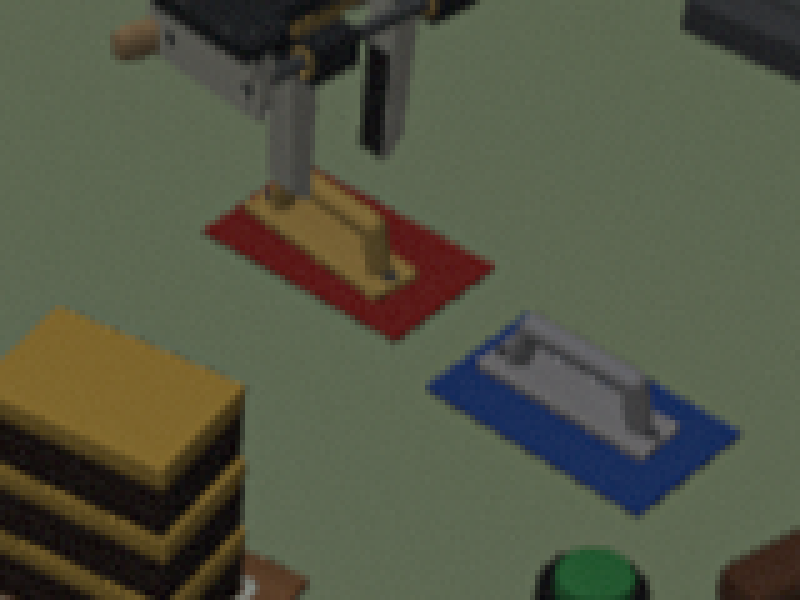

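The open fingers straddle the bow of the brass pull, 50 mm up. Lowering and gripping.

```bash
python3 -m pendant '[[0.02,0.5,0,0,0,0,0],[0,0.4,0,0,0,0,0],[0,0,0,0,0,0,0],[0,0,0,0,0,0,-1],[0,0,0,0,0,0,-1],[0,0,0,0,0,0,-1],[0,0,0,0,0,0,-1]]' 30;python3 -c "
from h import *
plan(409.2,352.2,14.5,-8.4)"; python3 -m pendant '[[0,-0.5,0,0,0,0,-1],[0,-0.9,0,0,0,0,-1],[0,-0.9,0,0,0,0,-1],[0,-0.9,0,0,0,0,-1],[0,-0.9,0,0,0,0,-1],[0,0,0,0,0,0,-1]]';python3 -c "
from h import *
plan(495.4,91,175,8)
cv2.imwrite('pics/s8.png',robot.capture('scene')[20:220,260:500][:,:,::-1].repeat(3,0).repeat(3,1))"
```

```text
time_s: 31.6
tool_pos: [0.4091, 0.3525, 0.0147]
eef_rot: [[-0.989, 0.001, -0.145], [0.145, 0.002, -0.989], [-0.001, -1.0, -0.002]]
contact_force: [0.8, 1.2, 0.4]
grip_width: 0.129
t 31.60 tcp [409.1 352.5  14.7] jaw -98.3 shift [-0.    0.01  0.01] turn_y 0.01 tiltxz (np.float64(-0.001), np.float64(-0.002)) F [0.8 1.2 0.4] w 12.0
time_s: 32.35
tool_pos: [0.41, 0.3527, 0.1807]
eef_rot: [[-0.989, 0.004, -0.145], [0.145, 0.004, -0.989], [-0.004, -1.0, -0.005]]
contact_force: [-0.6, -0.3, -1.6]
grip_width: 0.128
t 32.35 tcp [410.  352.7 180.7] jaw -98.3 shift [-3.06  0.13  6.16] turn_y -1.63 tiltxz (np.float64(-0.004), np.float64(-0.005)) F [-0.6 -0.3 -1.6] w 11.9
```

View pics/s8.png

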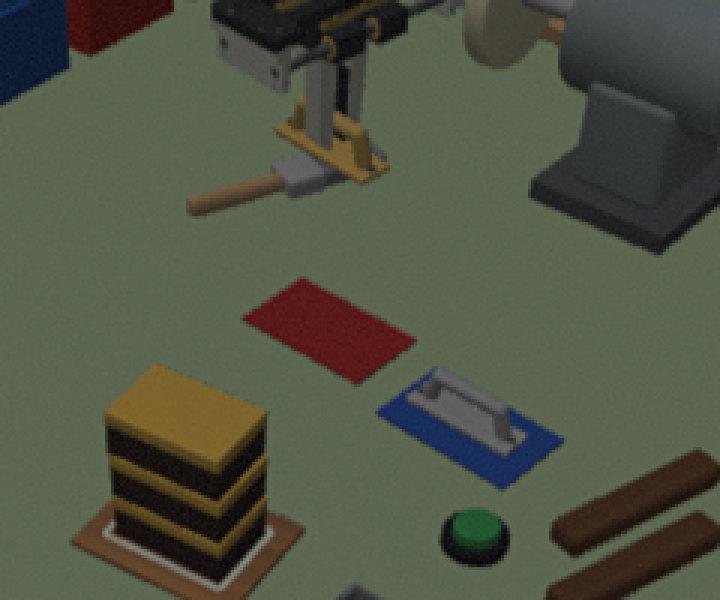

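The pull is held level by the middle of its bow, the column is intact, and the steel pull hasn't moved. Carrying it to the column.

```bash
python3 -m pendant '[[-0.5,0,0.8,0,0,0,-1],[-0.5,0,0.9,0,0,0,-1],[-0.5,0,0.9,0,0,0,-1],[-0.5,0,0.9,0,0,0,-1],[-0.5,0,0.9,0,0,0,-1],[-0.5,0,0.9,0,0,0,-1],[-0.06,0,0.86,0,-0.82,0,-1],[0,0,0,0,-0.82,0,-1]]';python3 -m pendant '[[0,0.1,0,0,0,0,-1],[0,0.2,0,0,0,0,-1],[0,0,0,0,0,0,-1]]';python3 -c "
from h import *
plan(495.4,91,147,8)"
```

```text
time_s: 33.4
tool_pos: [0.4925, 0.0857, 0.1761]
eef_rot: [[-0.99, -0.005, 0.138], [-0.138, -0.003, -0.99], [0.006, -1.0, 0.003]]
contact_force: [0.4, 0.3, -1.2]
grip_width: 0.131
time_s: 33.78
tool_pos: [0.4931, 0.0907, 0.1649]
eef_rot: [[-0.99, -0.003, 0.141], [-0.141, -0.001, -0.99], [0.003, -1.0, 0.0]]
contact_force: [0.5, 0.6, -0.9]
grip_width: 0.131
t 33.77 tcp [493.1  90.7 164.9] jaw -81.9 shift [-0.06  0.45  0.  ] turn_y 0.01 tiltxz (np.float64(0.003), np.float64(0.0)) F [ 0.5  0.6 -0.9] w 12.1
```

```bash
python3 -m pendant '[[-0.05,0.3,0,0,0,0,-1],[0,0.2,0,0,0,0,-1],[0,0,0,0,0,0,-1],[0,0,0,0,0,0,-1]]';python3 -c "
from h import *
plan(495.4,91,138,8)
cv2.imwrite('pics/s9.png',robot.capture('scene')[100:240,260:400][:,:,::-1].repeat(4,0).repeat(4,1))"
```

```text
time_s: 34.28
tool_pos: [0.4962, 0.0905, 0.1463]
eef_rot: [[-0.99, 0.0, 0.14], [-0.14, 0.0, -0.99], [-0.0, -1.0, -0.0]]
contact_force: [-0.1, 0.4, -1.0]
grip_width: 0.128
t 34.27 tcp [496.2  90.5 146.3] jaw -81.9 shift [ 0.02  0.21 -0.02] turn_y 0.01 tiltxz (np.float64(-0.0), np.float64(-0.0)) F [-0.1  0.4 -1. ] w 11.9
```

View pics/s9.png

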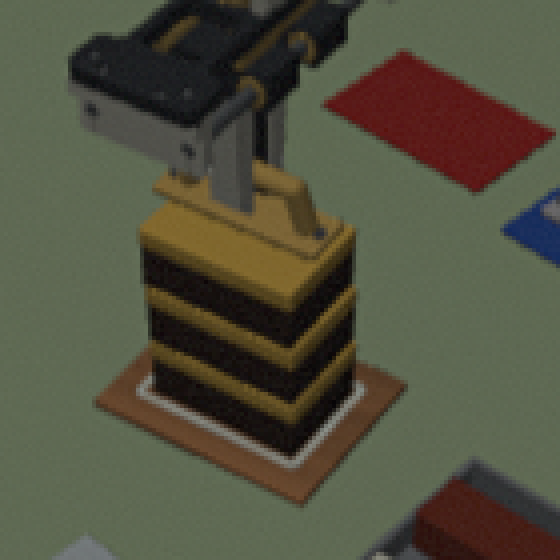

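The pull hovers lengthwise, about 10 mm over the middle of the top case. Lowering until contact.

```bash
python3 -m pendant '[[0,0.2,0,0,0,0,-1],[0,0,0,0,0,0,-1],[0,0,0,0,0,0,-1]]';python3 -c "
from h import *
plan(495.4,91,137,8)"
```

```text
time_s: 34.7
tool_pos: [0.4961, 0.0904, 0.1382]
eef_rot: [[-0.99, -0.0, 0.14], [-0.14, 0.0, -0.99], [0.0, -1.0, -0.0]]
contact_force: [0.0, 0.4, -0.3]
grip_width: 0.134
t 34.70 tcp [496.1  90.4 138.2] jaw -81.9 shift [ 0.01  0.03 -0.02] turn_y 0.01 tiltxz (np.float64(0.0), np.float64(-0.0)) F [ 0.   0.4 -0.3] w 12.4
```

```bash
python3 -m pendant '[[0,0.04,0,0,0,0,-1],[0,0,0,0,0,0,-1],[0,0,0,0,0,0,-0.2],[0,0,0,0,0,0,-0.2],[0,0,0,0,0,0,-0.2],[0,-0.5,0,0,0,0,-0.2],[0,-0.9,0,0,0,0,-0.2],[0,-0.9,0,0,0,0,-0.2]]';python3 -c "
from h import *
plan(659.5,228.5,80,0)
cv2.imwrite('pics/s10.png',robot.capture('scene')[80:240,260:460][:,:,::-1].repeat(4,0).repeat(4,1))"
```

```text
time_s: 35.7
tool_pos: [0.4959, 0.0904, 0.2296]
eef_rot: [[-0.99, -0.0, 0.14], [-0.14, -0.0, -0.99], [0.001, -1.0, 0.0]]
contact_force: [0.5, -0.5, 0.5]
grip_width: 0.399
t 35.70 tcp [495.9  90.4 229.6] jaw -81.9 shift [-4.54  3.74 -2.85] turn_y 0.81 tiltxz (np.float64(0.001), np.float64(0.0)) F [ 0.5 -0.5  0.5] w 37.1
```

View pics/s10.png

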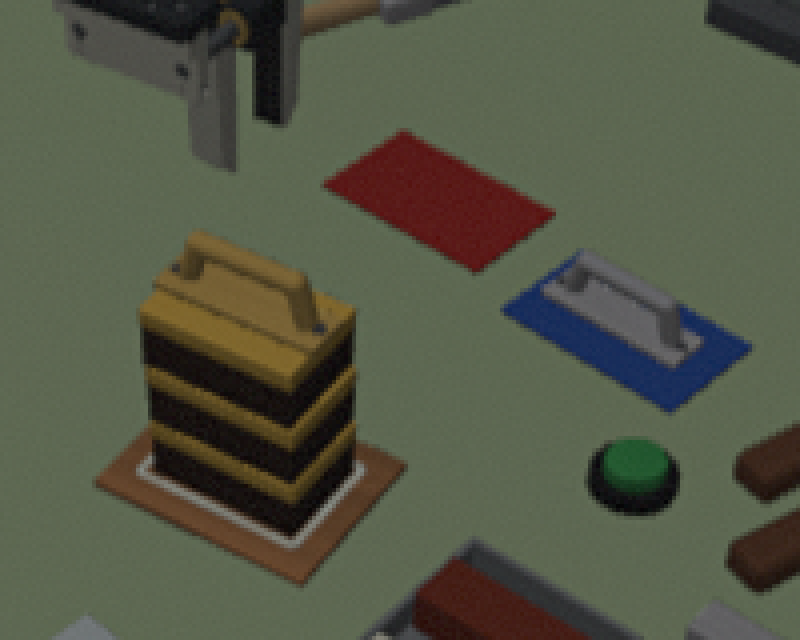

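The pull lies bow up, centred and lengthwise on the column, and the steel pull and the button are as before. Now to the button with the fingers shut.

```bash
python3 -m pendant '[[-0.8,0,-0.4,0,0,0,-1],[-0.8,0,-0.5,0,0,0,-1],[-0.8,0,-0.5,0,0,0,-1],[-0.8,0.3,-0.5,0,0,0,-1],[-0.8,0.7,-0.5,0,0,0,-1],[-0.54,0.9,-0.45,0,0,0,-1],[0,0.9,0,0,0,0,-1],[0,0.8,0,0,0,0,-1]]';python3 -m pendant '[[0,0,0,0,0,0,-1],[0,0,0,0,0,0,-1]]';python3 -c "
from h import *
plan(659.5,228.5,40,8)
i=robot.capture('top');cv2.imwrite('pics/t11.png',i[:,:,::-1])
for r in rects('top',masks(i)['green'],.022,10): print(r)
cv2.imwrite('pics/s11.png',robot.capture('scene')[:,:,::-1])"
```

```text
time_s: 36.75
tool_pos: [0.6595, 0.2291, 0.0825]
eef_rot: [[-0.99, -0.001, 0.141], [-0.141, -0.0, -0.99], [0.001, -1.0, 0.0]]
contact_force: [0.5, -0.3, 0.4]
grip_width: 0.003
time_s: 37.0
tool_pos: [0.6609, 0.2291, 0.086]
eef_rot: [[-0.99, 0.002, 0.14], [-0.14, 0.001, -0.99], [-0.002, -1.0, -0.001]]
contact_force: [-0.3, -0.1, 0.6]
grip_width: 0.002
t 37.00 tcp [660.9 229.1  86. ] jaw -81.9 shift [0.04 1.15 0.01] turn_y 0.01 tiltxz (np.float64(-0.002), np.float64(-0.001)) F [-0.3 -0.1  0.6] w 0.2
(649.1, 226.9, 31.3, 18.0, -88.8, (220, 214))
```

View pics/s11.png

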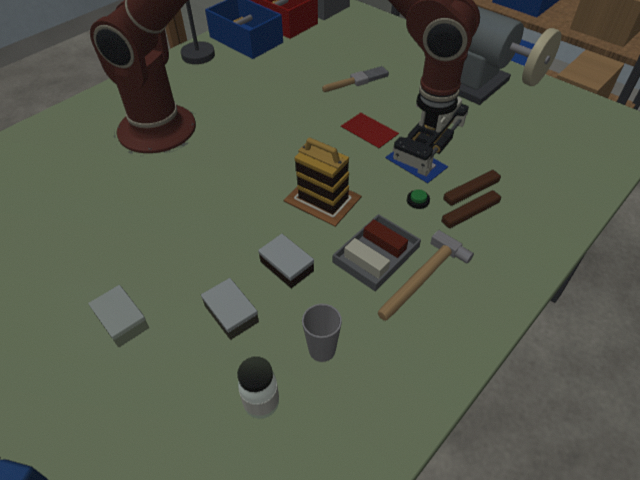

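The column and pull stand, the arm clears them, and the shut fingers are above the button. Pressing.

```bash
python3 -m pendant '[[0.03,0.7,0,0,0,0,-1],[0,0.7,0,0,0,0,-1],[0,0.15,0,0,0,0,-1],[0,0.15,0,0,0,0,-1],[0,0.06,0,0,0,0,-1],[0,0,0,0,0,0,-1],[0,0,0,0,0,0,-1]]';python3 -c "
from h import *
plan(659.5,228.5,15.5,8)"
```

```text
time_s: 37.98
tool_pos: [0.6592, 0.2288, 0.0164]
eef_rot: [[-0.99, 0.001, 0.14], [-0.14, 0.0, -0.99], [-0.001, -1.0, -0.0]]
contact_force: [-2.3, -1.7, 5.2]
grip_width: 0.003
t 37.98 tcp [659.2 228.8  16.4] jaw -81.9 shift [-0.01  0.02  0.01] turn_y 0.01 tiltxz (np.float64(-0.001), np.float64(-0.0)) F [-2.3 -1.7  5.2] w 0.2
```

```bash
python3 -m pendant '[[0,0.05,0,0,0,0,-1],[0,0,0,0,0,0,-1],[0,0,0,0,0,0,-1]]'; python3 -m pendant '[[0,-0.4,0,0,0,0,-1],[0,-0.8,0,0,0,0,-1],[0,-1,0,0,0,0,-1],[0,-1,0,0,0,0,-1]]'; python3 -m pendant '[[0,-0.8,0.8,0,0,0,-1],[0,-0.3,1,0,0,0,-1],[0,0,1,0,0,0,-1],[0,0,1,0,0,0,-1],[0,0,1,0,0,0,-1],[0,0,1,0,0,0,-1],[0,0,0.8,0,0,0,-1],[0,0,0,0,0,0,-1]]'
```

```text
time_s: 38.35
tool_pos: [0.6592, 0.2288, 0.0163]
eef_rot: [[-0.99, 0.002, 0.14], [-0.14, 0.001, -0.99], [-0.002, -1.0, -0.0]]
contact_force: [-5.3, -2.1, 13.4]
grip_width: 0.004
time_s: 38.85
tool_pos: [0.6595, 0.2289, 0.1426]
eef_rot: [[-0.99, 0.003, 0.14], [-0.14, 0.001, -0.99], [-0.003, -1.0, -0.001]]
contact_force: [0.5, 0.3, 0.2]
grip_width: 0.01
time_s: 39.85
tool_pos: [0.6965, -0.0378, 0.1852]
eef_rot: [[-0.991, 0.002, 0.134], [-0.134, -0.003, -0.991], [-0.002, -1.0, 0.004]]
contact_force: [-0.3, 1.1, 0.3]
grip_width: 0.006
```

The button bottomed out: force rose to 13 N with no further travel. Moving clear and doing the final check.

```bash
python3 -m pendant '[[0.6,0,0.8,0,0,0,-1],[0.6,0,1,0,0,0,-1],[0.6,0,1,0,0,0,-1],[0.6,0,0.8,0,0,0,-1],[0,0,0,0,0,0,-1],[0,0,0,0,0,0,-1]]'
python3 - <<'E'
from h import *
i=robot.capture("top");cv2.imwrite("pics/t12.png",i[:,:,::-1]);M=masks(i)
cv2.imwrite("pics/s12.png",robot.capture("scene")[:,:,::-1])
for n,z in(("brass",.126),("brass",.131),("steel",.04),("green",.022)):
    for r in rects("top",M[n],z,200): print(n,z,r)
print(rects("top",M["steel"],.009,200)[0])
h=cv2.cvtColor(i,cv2.COLOR_RGB2HSV)
print("board",rects("top",rng(h,(7,40,80),(14,255,255)),.006,800)[0])
E
```

```text
time_s: 40.6
tool_pos: [0.6221, -0.186, 0.1848]
eef_rot: [[-0.99, 0.002, 0.143], [-0.143, 0.002, -0.99], [-0.002, -1.0, -0.002]]
contact_force: [-0.4, -0.1, -1.3]
grip_width: 0.007
brass 0.126 (496.2, 90.5, 101.0, 66.6, 7.0, (272, 283))
brass 0.131 (496.2, 89.9, 100.5, 66.3, 7.0, (272, 283))
steel 0.04 (260.3, 502.6, 37.4, 36.9, 68.7, (81, 390))
steel 0.04 (571.9, 326.7, 97.3, 28.7, -2.1, (170, 249))
steel 0.04 (789.5, 152.1, 82.2, 23.2, -0.3, (254, 152))
steel 0.04 (679.3, 42.5, 94.4, 30.6, 3.0, (301, 203))
steel 0.04 (679.1, -2.7, 95.4, 48.1, 1.2, (328, 203))
steel 0.04 (569.6, -98.8, 94.2, 62.0, -3.5, (365, 253))
steel 0.04 (431.0, -396.0, 93.4, 61.6, -6.8, (504, 320))
(254.6, 516.5, 38.4, 37.9, 68.7, (81, 390))
board (495.4, 91.6, 136.7, 107.7, 8.1, (278, 285))
```

View pics/t12.png

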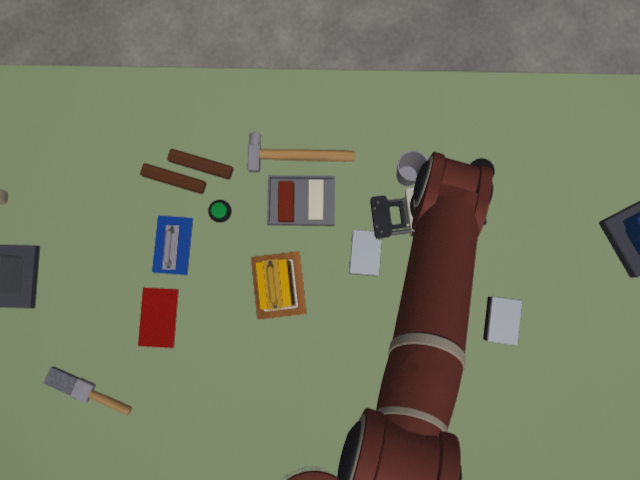

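View pics/s12.png

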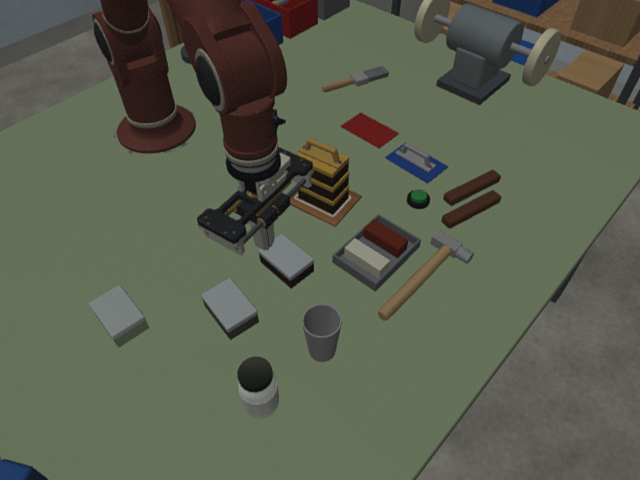

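The final pictures show the column with the pull bow up at top-view (272,283), both bars in the tray, and the button green and up at (220,210). The steel cases and steel pull are in place and the arm is clear. Handing in.

```bash
python3 -c "
from h import *
robot.finish_job()
print(robot.get_obs()['time_s'])"
```

```text
the job is handed in; nothing more can be done
the job is handed in; nothing more can be done
```

I carried out the whole order and handed the job in at about 41 s; no verdict is reported.

**What I did:** I put both polishing bars in the tray. The brass pull lay on the red plate, so I stacked the three brass-lid cases in the white rectangle. I then laid the brass pull bow up and lengthwise on top, and pressed the green button to its stop: the force rose to 13 N with no further travel, at about 5.7 mm down.

**Last checks:**
- **Column:** after the last case was placed, its top lid was within about 2 mm and 0.2° of the board's middle. The final view put lid and pull together about 1–2 mm and 1° off. I didn't measure the pull separately from the brass lid under it; it looked central and lengthwise in both cameras.
- **Other things:** the bars were in the tray, the button looked up, and the steel pull and the two steel cases measured in the final top view had not moved. The arm hid the third steel case and part of the jar there, but the scene view showed both standing as before. I saw no bystander moved and no object knocked aside.

**Failed checks:** one attempt to mask the white rectangle picked up the bench instead, so I used the board's own outline for its centre. In the last top view the steel colour mask also returned tray pieces and other grey things, which I ignored.

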